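Refill the sliding-lid nut box from the steel cup

TASK

Refill the wooden nut box: slide its lid fully open, then take the steel cup by its handle and tip all six walnuts out of it into the box. Stand the emptied cup upright on the black draining rack, gently and not on or against the white mug that stands there, and slide the box's lid fully shut again. Spill no walnut and leave everything else on the worktop where it is.

Things in the scene. Friction and masses are not known exactly. Their poses are not given: they have to be found in the camera images.
- nut_box: pale wooden box, 210 (its x) x 150 (its y) x 92 mm high, fixed to the worktop; origin at the centre of its underside. Inside 190 x 130 mm, floor 12 mm above its underside. The lid runs in grooves under the tops of the two long walls (x direction); the end wall at its -x end is 75 mm high and the lid passes over it, the other walls are 92 mm high
- nut_lid (a joint): travel of the box's brown lid in m: 0 fully shut, 0.125 fully open; it slides towards the box's -x (the end nearer the robot) and then sticks out 120 mm past that end, 75 mm above the worktop; about 2 N of friction, it stays where it is left. Its top face is 83 mm above the box's underside
- lid_knob (a point): top of the round brass knob on the lid: grip 28 mm in diameter over its upper 16 mm, neck 17 mm below that, 28 mm tall in all; moves with the lid (at box x = 0.045 m - lid travel, y = 0, z = 0.1105)
- box_mouth (a point): centre of the opening that the fully open lid leaves: 122 (x) x 130 (y) mm, at rim height 92 mm; fixed to the box at x = +0.034 m
- steel_cup: brushed steel cup, 82 mm across, 88 mm high, 0.19 kg, with six walnuts in it; straight wall, inside about 72 mm wide, floor 6 mm. Origin on the underside, on the handle's side of the middle: the cup's axis is at y = +17 mm of its frame; z is up along the axis, the handle points to its -y
- cup_base (a point): centre of the cup's underside (on its axis)
- cup_rim (a point): centre of the cup's mouth (on its axis, 88 mm above the underside)
- cup_handle (a point): middle of the cup's black handle, 60 mm from the axis, 50 mm above the underside: an upright slab 8 mm thick (along the cup's x) standing out from the wall to y = -58 mm of the cup's frame, from z = 13 to 82 mm; for gripping it acts as solid
- walnut_0: walnut in its shell, about 30 mm in diameter, 14 g; origin at its centre; starts in the steel cup
- walnut_1: walnut in its shell, about 30 mm in diameter, 14 g; origin at its centre; starts in the steel cup
- walnut_2: walnut in its shell, about 30 mm in diameter, 14 g; origin at its centre; starts in the steel cup
- walnut_3: walnut in its shell, about 30 mm in diameter, 14 g; origin at its centre; starts in the steel cup
- walnut_4: walnut in its shell, about 30 mm in diameter, 14 g; origin at its centre; starts in the steel cup
- walnut_5: walnut in its shell, about 30 mm in diameter, 14 g; origin at its centre; starts in the steel cup
- drain_rack: black roll-up draining rack lying on the worktop, fixed: 428 (its x) x 92 (its y) mm; rods along x with their tops 9 mm above the worktop, end strips 24 mm wide and 10 mm high; origin at the centre of its underside
- mug: white mug standing on the rack, body 85 mm across and 91 mm high, handle reaches 118 mm in all; origin on the underside, its axis is at y = +17 mm of its frame, the handle points to its -y; to be left alone
- mug_base (a point): centre of the mug's underside (on its axis)
- pepper_mill: dark wooden pepper mill, 58 mm across, 170 mm tall, origin under its centre; to be left alone
- salt_shaker: salt shaker, 44 mm across, 90 mm tall, origin under its centre; to be left alone
- mint_jar: glass jar of green mints with brass lid, 73 mm across, 109 mm tall, origin under its centre; to be left alone
- lemon: lemon, 71 (x) x 53 x 51 mm, origin under its centre; to be left alone
- cabinet_corner (a point): lower left front corner of the wall cabinet on the right, 432 mm above the worktop: the cabinet fills everything beyond it in x, above it and to its right (its door handle stands 40 mm out in front); keep the wrist and forearm clear of it

How it is judged:
By the outcome, as a careful person would: the job done as asked, in the order asked, and still so for the second after the job is handed in, with the robot touching nothing.
It also fails if it takes over 72 s, if anything falls off the work surface, if the arm or the gripper's body presses on something with over 40 N, if the wrist force passes 120 N, or if a joint passes its speed limit or range.

ROBOT

A 6-joint arm with a two-finger parallel gripper is mounted at the origin on a cart in front of the work surface, level with it; the furniture and walls round the work are solid. World frame = base frame: x ahead of the robot, y to its left, z up, the work surface at z = 0. Lengths are in m, angles in rad, forces in N, time in s.
With the tool pointing down it reaches from about 0.325 to 0.9 m from the base axis. Payload 6.1 kg.
Tool frame: the origin (TCP) lies on the front face of the gripper's body, between the roots of the fingers; the fingertips stand 73 mm ahead of it and the grasp point (between the pads) lies 54 mm ahead of it (robot.nose_length is the z of the fingertips in the tool frame, in m); z points along the fingers, y is the line along which they close (so a half turn about z gives the same grasp; the last joint's range is limited). The gripper opens to 85 mm and grips with 20 to 120 N. Pads are 22 mm wide; open, the fingers measure 114 mm over their backs; the gripper's body (76 mm by 85 mm) begins 54 mm behind the grasp point. The pads swing forward as they close: fully open they stand 13 mm farther back than shut.
Start: joints at [0.983, 0.22, 1.526, -0, 1.395, -0.126], TCP at [0.278, 0.56, 0.304] pointing down, gripper open.
Joint ranges: [-2.98, 2.98], [-0.91, 2.08], [0.09, 2.57], [-1.24, 4.39], [0.2, 2.65], [-2.68, 2.68]. Speed limits (rad/s): [2.57, 2.57, 3.01, 3.14, 3.14, 3.14].

INTERFACE

Orientations are given as [roll, pitch, yaw] about the fixed x, y, z axes, in that order (R = Rz(yaw) Ry(pitch) Rx(roll)).
In Python, from rig import robot gives the robot as it stands.
- The arm moves only by the tool move_arm, never from a script. Its argument "deltas" is a list of rows, each an object with "delta_pos": the shift along the tool's x, y, z scaled (see below), a list of three; "angular": the turn, a rotation vector about the tool's x, y, z scaled (see below), a list of three; "claw": the opening, from -1 (shut) to 1 (fully open). In form: [{"delta_pos": [dx, dy, dz], "angular": [ax, ay, az], "claw": claw}, ...]. A call has 1 to 5 rows; each row shifts and turns the commanded pose from where the row before left it, along the tool's axes as they then stand; what a row does not reach is not made up. The controller multiplies each number of a shift by 0.04 m and each number of a turn by pi/2 rad. A row lasts 1/12 s, in which the tool goes at most 41.7 mm and 7.16 degrees, less where a joint would pass 70% of its speed; a pose out of reach is approached as far as the arm can. A call with a number of a shift or a turn outside -1 to 1 is refused whole. A call with a gripper value outside its range is refused whole. The fingers move at their own pace and stop on an object; "grip_force" is the grip in N (left out, the last holds). Time passes only in rows, so rows that do not move let the fingers close. It gives the time, the measured TCP pose, the force, the opening and the grip force at its end, in the units of the state.
- robot.observe(): the state, without advancing time (a new reading comes with each control period).
- robot.snapshot(name): name is "scene" or "top" or "wrist"; returns (picture, depth): 480x640x3 uint8, blue, green, red; 480x640 float32, m along the optical axis (not along the pixel's ray), 0 where there is no reading.
- robot.camera_model(name): a dict with "intrinsics" (3x3 intrinsics, pixels), "R" (3x3) and "t" (3): a world point X has camera coordinates R X + t. Camera axes: x right, y down, z forward; pixel columns grow to the right and rows downward; lengths in m; the calibration is good to about 2 mm. A picture is of the moment at which its call begins: read the wrist's pose just before it. camera_model takes no time and is no camera call; for the wrist camera it gives the pose at the moment of the call.
- robot.sign_off(): hands the job in; it is judged then, once.
The state is a dict: "clock": time; "joints": joint angles; "qvel": joint speeds; "joint_efforts": joint torques, N m; "tool_pos": TCP position; "tool_rot": TCP orientation; "force": force on the tool from outside, world axes, zero at the start; "moment": the same for the moment, N m; "finger_gap": finger opening in m; "gripper_force": force on a finger pad.
Only numpy, scipy, OpenCV 4.12 (cv2) and the standard library are available. Lean on these libraries where they do the work, as an engineer would, in place of code of your own. Each camera call takes 0.05 s, during which the arm holds its last target. There are 200 camera calls.

## Working session

There is one attempt and no reset: what is moved stays moved. The work goes in short steps, Python scripts to look and compute and a tool call to move; the robot and the scene stay as the last step left them, time stands still between calls to the robot, and variables do not carry over. Pictures are saved under pics/ and viewed, at most 10 in all, crops included, and the job is handed in when it is done.

Besides the shell and the picture viewer there is one more tool, called after "Request:" as a command line: name --argument value ..., lists and objects as JSON in quotes. move_arm: Moves the arm, as the interface text tells. Shifts and turns lie within -1 to 1; 1 stands for 0.04 m of shift or pi/2 rad of turn. Its arguments: {"type":"object","properties":{"deltas":{"type":"array","items":{"type":"object","properties":{"delta_pos":{"type":"array","items":{"type":"number","minimum":-1,"maximum":1}},"angular":{"type":"array","items":{"type":"number","minimum":-1,"maximum":1}},"claw":{"type":"number"}}}},"grip_force":{"type":"number"}},"required":["deltas"]}

```bash
ls; mkdir -p pics; cat > a.py <<'E'
from rig import robot
import cv2,numpy as np
s=robot.observe(); print({k:np.round(v,3).tolist() for k,v in s.items()})
for n in ("scene","top"):
    p,d=robot.snapshot(n); c=robot.camera_model(n)
    cv2.imwrite(f"pics/{n}0.png",p); np.savez(f"{n}0.npz",p=p,d=d,K=c["intrinsics"],R=c["R"],t=c["t"])
    print(n,np.round(c["R"],3).tolist(),np.round(c["t"],3).tolist(),c["intrinsics"])
E
python3 a.py
```

```text
pics
{'clock': 0.0, 'joints': [0.983, 0.221, 1.528, -0.0, 1.395, -0.126], 'qvel': [0.001, 0.002, -0.001, 0.0, 0.002, -0.0], 'joint_efforts': [-0.002, -49.69, -38.939, -0.001, 0.011, 0.0], 'tool_pos': [0.278, 0.559, 0.303], 'tool_rot': [-3.14, -0.0, 2.68], 'force': [0.506, -0.836, 0.295], 'moment': [-0.02, -0.022, -0.02], 'gripper_force': 0.0, 'finger_gap': 0.085}
scene [[-0.684, -0.729, 0.004], [-0.398, 0.368, -0.841], [0.611, -0.577, -0.542]] [0.341, 0.465, 1.532] [[533.68220877   0.         309.37262956]
 [  0.         533.68220877 236.02619362]
 [  0.           0.           1.        ]]
top [[0.017, -1.0, 0.002], [-0.993, -0.017, -0.117], [0.117, 0.0, -0.993]] [-0.05, 0.59, 1.42] [[452.67872321   0.         316.06632173]
 [  0.         452.67872321 237.12042523]
 [  0.           0.           1.        ]]
```

View pics/scene0.png

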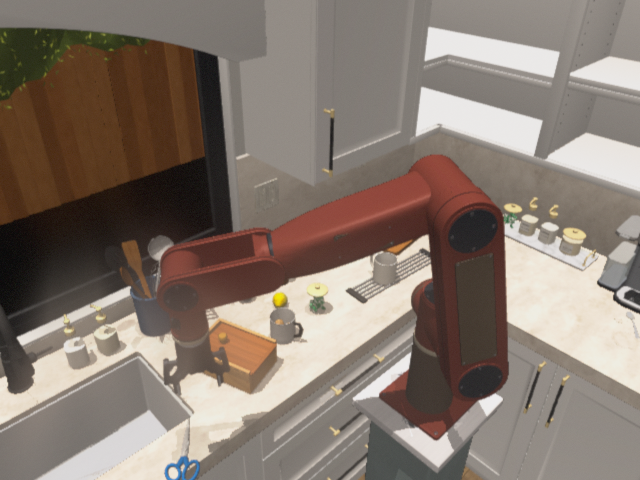

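View pics/top0.png

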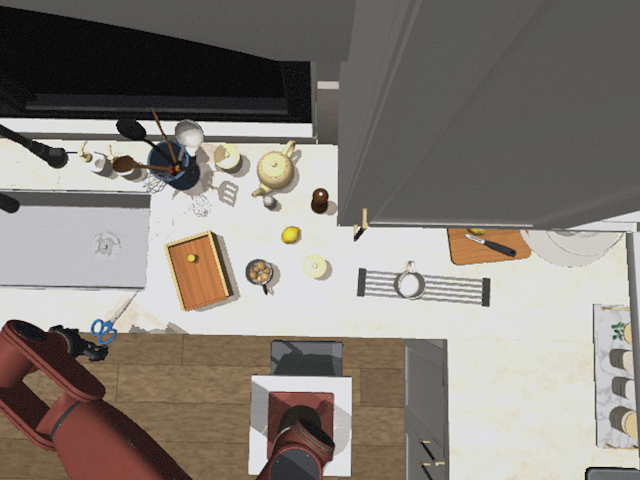

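The scene view shows the robot in front of most things. The top view is clear:

- **Box:** about (198,270), with its knob at (192,258).
- **Cup:** about (259,272), with its handle towards (266,291).
- **Jar:** (315,266).
- **Mug:** (409,285), with its handle up.
- **Rack:** columns 358 to 490.

Next I'll measure these.

```bash
cat > h.py <<'E'
import numpy as np,cv2
def load(n):
    z=np.load(n); return [z[k] for k in ("p","d","K","R","t")]
def cloud(d,K,R,t):
    v,u=np.mgrid[:480,:640]; P=np.stack([(u-K[0,2])/K[0,0]*d,(v-K[1,2])/K[1,1]*d,d],-1)
    return (P-t)@R   # world
def ray(u,v,z,K,R,t):
    r=R.T@np.linalg.solve(K,[u,v,1.]); c=-R.T@t
    return c+r*(z-c[2])/r[2]
def proj(X,K,R,t):
    q=K@(R@np.array(X)+t); return q[:2]/q[2]
E
cat > b.py <<'E'
from h import *
p,d,K,R,t=load("top0.npz"); W=cloud(d,K,R,t); Z=W[...,2]
def box(u0,u1,v0,v1,z0,z1):
    m=np.zeros(Z.shape,bool); m[v0:v1,u0:u1]=True
    return W[m&(Z>z0)&(Z<z1)&(d>0)], m&(Z>z0)&(Z<z1)&(d>0)
def rect(name,*a):
    q,m=box(*a); r=cv2.minAreaRect((q[:,:2]*1000).astype(np.float32)); print(name,len(q),"rect",np.round(r[0],1),np.round(r[1],1),round(r[2],1),"medz",np.round(np.median(q[:,2]),4),"mean",np.round(q.mean(0),4))
rect("table",230,250,300,325,-.05,.03)
rect("box",155,240,220,320,.06,.105)
rect("knob",180,205,248,270,.1,.13)
rect("cup all",240,285,255,305,.02,.1)
rect("cup rim",240,285,255,284,.08,.1)
rect("handle",258,280,284,302,.02,.1)
rect("mint",298,335,248,285,.095,.125)
rect("lemon",278,305,224,250,.02,.07)
rect("salt",260,280,190,212,.06,.11)
rect("mill",308,332,184,216,.1,.19)
rect("mug",390,432,272,305,.08,.105)
rect("mughandle",400,420,258,272,.03,.105)
rect("rack",352,496,262,312,.004,.02)
hsv=cv2.cvtColor(p,cv2.COLOR_BGR2HSV)
dark=((hsv[...,2]<90)).astype(np.uint8); 
m=np.zeros_like(dark); m[262:312,352:496]=1; ys,xs=np.where(dark*m>0)
X=np.array([ray(u,v,.009,K,R,t)[:2]*1000 for u,v in zip(xs,ys)],np.float32); print("rack col",cv2.minAreaRect(X))
m[:]=0; m[282:302,255:280]=1; ys,xs=np.where(dark*m>0); X=np.array([ray(u,v,.08,K,R,t)[:2] for u,v in zip(xs,ys)]); print("handle col",X.mean(0),len(X), X.min(0),X.max(0))
c=np.hstack([cv2.resize(p[220:320,150:290],None,fx=2.9*1,fy=2.9,interpolation=2),cv2.resize(p[220:320,350:490],None,fx=2.6,fy=2.9,interpolation=2)])
cv2.imwrite("pics/c1.png",c); print(c.shape)
E
python3 b.py
```

```text
table 497 rect [346.8 203.6] [77.7 62.9] 1.8 medz -0.0014 mean [ 0.3466  0.2036 -0.0014]
box 3524 rect [473.2 325.4] [218.6 151.7] 18.9 medz 0.082 mean [0.4724 0.3246 0.0824]
knob 63 rect [510.8 337.6] [25.3 23.9] 51.7 medz 0.1058 mean [0.5109 0.3377 0.1058]
cup all 535 rect [468.2 128.3] [102.5  81.3] 53.9 medz 0.0466 mean [0.4711 0.1374 0.0492]
cup rim 53 rect [476.7 137.1] [73.8 80.9] 1.0 medz 0.0859 mean [0.4825 0.14   0.0858]
handle 44 rect [424.6 117.2] [37.1 16.3] 39.7 medz 0.0741 mean [0.4242 0.1179 0.0652]
mint 78 rect [492.  -36.9] [60.  48.8] 82.9 medz 0.0971 mean [ 0.4924 -0.0368  0.0988]
lemon 253 rect [596.2  43.3] [52.5 55.4] 1.5 medz 0.0412 mean [0.596  0.0422 0.0399]
salt 119 rect [708.1 120.9] [56.5 31.4] 43.4 medz 0.0822 mean [0.7028 0.1157 0.0805]
mill 226 rect [701.  -50.7] [46.6 45.3] 1.0 medz 0.1509 mean [ 0.6983 -0.0505  0.1489]
mug 143 rect [ 441.9 -334. ] [79.  85.3] 0.4 medz 0.0953 mean [ 0.4427 -0.3372  0.0939]
mughandle 82 rect [ 500.1 -333.8] [32.6 22.7] 1.2 medz 0.089 mean [ 0.4991 -0.3364  0.0764]
rack 1915 rect [ 439.2 -393.1] [157.8 462.5] 0.9 medz 0.0085 mean [ 0.4388 -0.3943  0.0094]
rack col ((458.6664123535156, -390.2408447265625), (423.7344055175781, 127.84275817871094), 86.4176254272461)
handle col [0.42575634 0.11776259] 30 [0.40965218 0.1089679 ] [0.44333103 0.14576823]
(290, 770, 3)
```

View pics/c1.png

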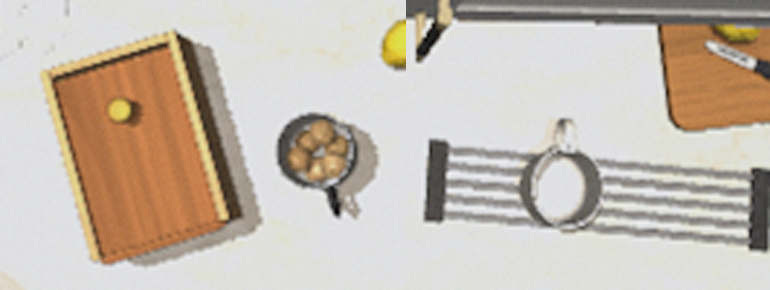

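The crop confirms the layout. The box's long axis is about 17° off world x, the cup handle points towards the robot and the mug handle points away. I'll refine these numbers and check what the robot object offers.

```bash
cat > c.py <<'E'
from h import *
from rig import robot
print([a for a in dir(robot) if a[0]!='_'], robot.nose_length)
p,d,K,R,t=load("top0.npz")
px=[(150+a/2.9,220+b/2.9) for a,b in [(45,75),(176,35),(234,222),(98,262)]]
C=np.array([ray(u,v,.092,K,R,t)[:2] for u,v in px]); print(C.round(4), "ctr",C.mean(0))
ex=(C[0]+C[1]-C[2]-C[3])/2; ey=(C[0]-C[1]+C[3]-C[2])/2
print("len",np.linalg.norm(ex),np.linalg.norm(ey),"yaw",np.degrees(np.arctan2(ex[1],ex[0])),np.degrees(np.arctan2(-ey[0],ey[1])))
hsv=cv2.cvtColor(p,cv2.COLOR_BGR2HSV)
def blob(m,u0,u1,v0,v1):
    k=np.zeros(m.shape,np.uint8); k[v0:v1,u0:u1]=m[v0:v1,u0:u1]
    cs=max(cv2.findContours(k,cv2.RETR_EXTERNAL,cv2.CHAIN_APPROX_NONE)[0],key=cv2.contourArea); return cs
kn=(hsv[...,0]>20)&(hsv[...,0]<32)&(hsv[...,1]>150); c=blob(kn,180,204,246,270); (u,v),r=cv2.minEnclosingCircle(c); print("knob",u,v,r,ray(u,v,.105,K,R,t))
W=cloud(d,K,R,t); Z=W[...,2]
for nm,(u0,u1,v0,v1),z in [("cup",(240,285,255,286),.088),("mug",(390,432,271,305),.1),("mint",(298,335,248,285),.105),("lemon",(278,305,224,250),.03)]:
    c=blob((Z>.05) if nm in("cup","mug") else (Z>.015),u0,u1,v0,v1); (u,v),r=cv2.minEnclosingCircle(c); print(nm,u,v,r,ray(u,v,z,K,R,t))
for u,v in [(338,226)]: print("cab",ray(u,v,.432,K,R,t))
ends=[(350+a/2.6,220+b/2.9) for a,b in [(427,139),(448,140),(446,222),(425,221)]]
ends=[(350+(a-406)/2.6,220+b/2.9) for a,b in [(427,139),(426,221),(770,168),(750,250)]]
print("rack L",[ray(u,v,.01,K,R,t).round(3).tolist() for u,v in ends])
c2=p[225:315,350:496]; cv2.imwrite("pics/c2.png",cv2.resize(np.hstack([p[228:318,225:295],c2]),None,fx=3.7,fy=5,interpolation=2))
E
python3 c.py
```

```text
['PlanningError', 'camera_model', 'nose_length', 'observe', 'sign_off', 'snapshot'] 0.0726
[[0.5483 0.4232]
 [0.5936 0.2862]
 [0.3972 0.2166]
 [0.3534 0.3569]] ctr [0.47312853 0.32073486]
len 0.20709144459403916 0.14561836900072256 yaw 19.143607537957248 17.804575531926144
knob 190.75 257.5 3.7166171073913574 [0.51298031 0.3402244  0.105     ]
cup 258.45281982421875 272.2264099121094 13.92618465423584 [0.47256044 0.135211   0.088     ]
mug 410.8599853515625 284.3399963378906 15.230847358703613 [ 0.44353607 -0.32942567  0.1       ]
mint 314.6856994628906 266.1357116699219 11.740887641906738 [ 0.49333095 -0.0368972   0.105     ]
lemon 290.5 234.5 10.700567245483398 [0.5979147  0.04309164 0.03      ]
cab [ 0.57064947 -0.09046516  0.432     ]
rack L [[0.495, -0.177, 0.01], [0.404, -0.177, 0.01], [0.47, -0.605, 0.01], [0.379, -0.577, 0.01]]
```

View pics/c2.png

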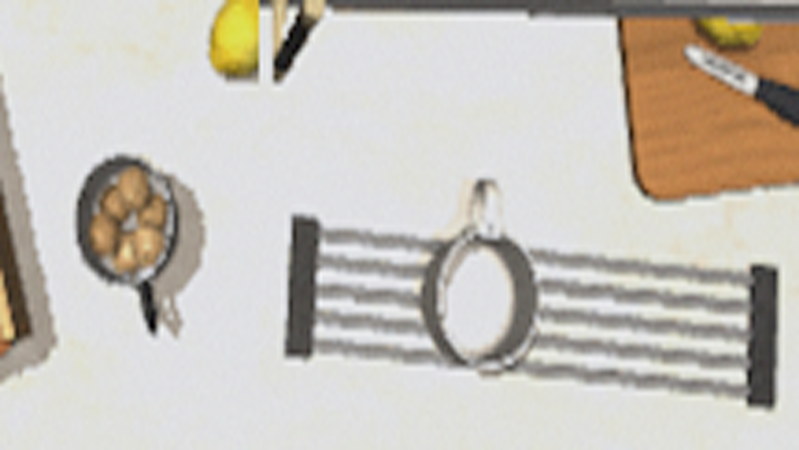

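```bash
cat >> h.py <<'E'
from scipy.spatial.transform import Rotation as Ro
def pose():
    from rig import robot
    s=robot.observe(); return np.array(s["tool_pos"]),Ro.from_euler("xyz",s["tool_rot"]),s
def frame(z,y):
    z=np.array(z,float); z/=np.linalg.norm(z); y=np.array(y,float); y-=z*(y@z); y/=np.linalg.norm(y)
    return Ro.from_matrix(np.stack([np.cross(y,z),y,z],1))
def ang(a,e=0): # unit vector, azimuth a deg, elevation e deg
    a,e=np.radians([a,e]); return np.array([np.cos(a)*np.cos(e),np.sin(a)*np.cos(e),np.sin(e)])
def plan(p0,R0,p1,R1,n,tag=""):
    w=(R0.inv()*R1).as_rotvec()/n
    S=sum((R0*Ro.from_rotvec(w*i)).as_matrix() for i in range(n))
    dp=np.linalg.solve(S,np.array(p1)-p0)
    print(tag,n,"rows pos",np.round(dp/.04,3).tolist(),"ang",np.round(w/(np.pi/2),4).tolist(),"mm/row",round(np.linalg.norm(dp)*1e3,1),"deg/row",round(np.degrees(np.linalg.norm(w)),2))
E
python3 - <<'E'
from h import *
p,R,s=pose()
G=frame([0,0,-1],ang(18.5)); 
plan(p,R,[.513,.340,.23],G,12)
E
```

```text
12 rows pos [-0.685, 0.049, 0.152] ang [-0.0001, 0.0, 0.0417] mm/row 28.1 deg/row 3.75
```

Request:
move_arm --deltas '[{"delta_pos":[-0.685,0.049,0.152],"angular":[0,0,0.0417],"claw":1},{"delta_pos":[-0.685,0.049,0.152],"angular":[0,0,0.0417],"claw":1},{"delta_pos":[-0.685,0.049,0.152],"angular":[0,0,0.0417],"claw":1},{"delta_pos":[-0.685,0.049,0.152],"angular":[0,0,0.0417],"claw":1}]'

```text
clock: 0.43
tool_pos: [0.3759, 0.5075, 0.2787]
tool_rot: [-3.141, -0.0, 2.415]
force: [0.3, 0.6, 0.5]
finger_gap: 0.0855
gripper_force: 0.0
```

Request:
move_arm --deltas '[{"delta_pos":[-0.685,0.049,0.152],"angular":[0,0,0.0417],"claw":1},{"delta_pos":[-0.685,0.049,0.152],"angular":[0,0,0.0417],"claw":1},{"delta_pos":[-0.685,0.049,0.152],"angular":[0,0,0.0417],"claw":1},{"delta_pos":[-0.685,0.049,0.152],"angular":[0,0,0.0417],"claw":1}]'

```text
clock: 0.77
tool_pos: [0.4562, 0.4323, 0.2543]
tool_rot: [-3.141, 0.0, 2.153]
force: [0.3, 0.4, 0.7]
finger_gap: 0.0857
gripper_force: 0.0
```

Request:
move_arm --deltas '[{"delta_pos":[-0.685,0.049,0.152],"angular":[0,0,0.0417],"claw":1},{"delta_pos":[-0.685,0.049,0.152],"angular":[0,0,0.0417],"claw":1},{"delta_pos":[-0.685,0.049,0.152],"angular":[0,0,0.0417],"claw":1},{"delta_pos":[-0.685,0.049,0.152],"angular":[0,0,0.0417],"claw":1}]'

```text
clock: 1.1
tool_pos: [0.5139, 0.3391, 0.2301]
tool_rot: [-3.141, 0.0, 1.891]
force: [0.8, -0.3, 0.7]
finger_gap: 0.0854
gripper_force: 0.0
```

```bash
cat > d.py <<'E'
from h import *
from rig import robot
import sys,json
p,R,s=pose(); c=robot.camera_model("wrist"); im,d=robot.snapshot("wrist")
np.savez("w.npz",p=im,d=d,K=c["intrinsics"],R=c["R"],t=c["t"]); cv2.imwrite(f"pics/{sys.argv[1]}.png",im)
print(s["clock"],p.round(4),np.round(s["tool_rot"],4),np.round(s["joints"],4).tolist())
open("jlog.txt","a").write(json.dumps([list(s["joints"]),list(p),R.as_quat().tolist()])+"\n")
E
python3 d.py w1
```

```text
1.1 [0.5139 0.3391 0.2301] [-3.1409e+00  1.0000e-04  1.8905e+00] [0.4553, 0.2592, 1.6227, -0.0, 1.2604, 0.1355]
```

View pics/w1.png

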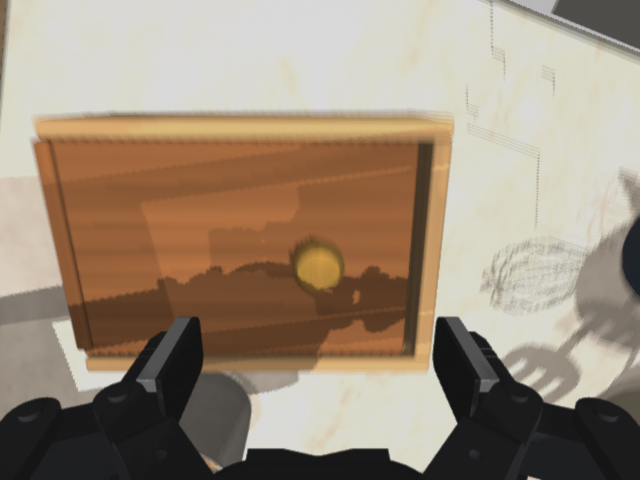

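The wrist view shows the box from above, slightly blurred by motion. The knob is at (319,265) and the rim's right end is near column 440, with the box axes square to the image. I'll measure the knob from this.

```bash
python3 d.py w1b; python3 - <<'E'
from h import *
im,d,K,R,t=load("w.npz"); h=cv2.cvtColor(im,cv2.COLOR_BGR2HSV)
m=((h[...,0]>20)&(h[...,0]<34)&(h[...,1]>130)).astype(np.uint8); m[:, :250]=0;m[:,390:]=0;m[:220]=0;m[315:]=0
c=max(cv2.findContours(m,0,1)[0],key=cv2.contourArea); (u,v),r=cv2.minEnclosingCircle(c); print(u,v,r,ray(u,v,.108,K,R,t).round(4))
W=cloud(d,K,R,t); Z=W[...,2]
q=W[(Z>.086)&(Z<.098)&(d>0)]; q=q[(q[:,0]>.33)&(q[:,0]<.62)&(q[:,1]>.2)&(q[:,1]<.45)]
print(cv2.minAreaRect((q[:,:2]*1000).astype(np.float32)))
k=W[(Z>.1)&(Z<.12)&(d>0)]; k=k[(abs(k[:,0]-.513)<.04)&(abs(k[:,1]-.34)<.04)]; print("knob pts",len(k),np.median(k,0),(k.min(0)+k.max(0))/2)
p,Rt,s=pose(); plan(p,Rt,[.513,.34,.165],frame([0,0,-1],ang(18.5)),4)
E
```

```text
1.15 [0.5155 0.3347 0.2285] [-3.1389  0.0037  1.884 ] [0.449, 0.2599, 1.625, -0.0034, 1.2598, 0.1368]Traceback (most recent call last):
  File "<stdin>", line 4, in <module>
ValueError: max() iterable argument is empty
```

```bash
cat > e.py <<'E'
from h import *
im,d,K,R,t=load("w.npz"); h=cv2.cvtColor(im,cv2.COLOR_BGR2HSV)
W=cloud(d,K,R,t); Z=W[...,2]; ok=d>0
q=W[(Z>.086)&(Z<.098)&ok]; q=q[(q[:,0]>.33)&(q[:,0]<.62)&(q[:,1]>.2)&(q[:,1]<.45)]
r=cv2.minAreaRect((q[:,:2]*1000).astype(np.float32)); print(r, cv2.boxPoints(r).round(0).tolist())
m=(Z>.1)&(Z<.125)&ok&(abs(W[...,0]-.51)<.05)&(abs(W[...,1]-.34)<.05); k=W[m]; print("knob pts",len(k),np.median(k,0),(k.min(0)+k.max(0))/2,h[m].mean(0))
ys,xs=np.where(m); print(xs.mean(),ys.mean(),ray(xs.mean(),ys.mean(),.108,K,R,t))
p,Rt,s=pose(); print(p,s["tool_rot"],s["qvel"])
E
python3 e.py
```

```text
((474.9223327636719, 328.3439636230469), (216.3746795654297, 150.43270874023438), 18.614295959472656) [[348.0, 365.0], [396.0, 223.0], [601.0, 292.0], [553.0, 434.0]]
knob pts 2168 [0.51197134 0.34384804 0.10885066] [0.51275103 0.34134376 0.10593835] [ 18.20664207 164.14206642 162.03182657]
317.84455719557195 253.99169741697418 [0.51211009 0.34356539 0.108     ]
[0.51441394 0.33660622 0.22896122] [-3.13846932e+00  1.89255470e-03  1.88801896e+00] [ 0.05667798 -0.00619357 -0.02143662  0.0386084   0.0150066  -0.02144612]
```

Request:
move_arm --deltas '[{"delta_pos":[0.05,0.02,0.4],"angular":[0,0,0],"claw":1},{"delta_pos":[0,0,0.5],"angular":[0,0,0],"claw":1},{"delta_pos":[0,0,0.5],"angular":[0,0,0],"claw":1},{"delta_pos":[0,0,0.22],"angular":[0,0,0],"claw":0},{"delta_pos":[0,0,0],"angular":[0,0,0],"claw":-1}]' --grip_force 30

```text
clock: 1.62
tool_pos: [0.5116, 0.3421, 0.163]
tool_rot: [-3.136, 0.001, 1.895]
force: [-0.0, -0.6, 0.9]
finger_gap: 0.0639
gripper_force: 0.0
```

Request:
move_arm --deltas '[{"delta_pos":[0,0,0],"angular":[0,0,0],"claw":-1},{"delta_pos":[0,0,0],"angular":[0,0,0],"claw":-1},{"delta_pos":[0,0,0],"angular":[0,0,0],"claw":-1},{"delta_pos":[0,0,0],"angular":[0,0,0],"claw":-1}]'

```text
clock: 1.95
tool_pos: [0.5143, 0.3432, 0.168]
tool_rot: [3.139, -0.001, 1.894]
force: [-1.0, -0.1, 3.2]
finger_gap: 0.0261
gripper_force: 29.8
```

Request:
move_arm --deltas '[{"delta_pos":[0,-0.3,0],"angular":[0,0,0],"claw":-1},{"delta_pos":[0,-0.4,0],"angular":[0,0,0],"claw":-1},{"delta_pos":[0,-0.4,0],"angular":[0,0,0],"claw":-1},{"delta_pos":[0,-0.4,0],"angular":[0,0,0],"claw":-1},{"delta_pos":[0,-0.4,0],"angular":[0,0,0],"claw":-1}]'

```text
clock: 2.37
tool_pos: [0.4422, 0.3189, 0.168]
tool_rot: [3.137, -0.001, 1.894]
force: [2.6, 0.9, 3.0]
finger_gap: 0.026
gripper_force: 32.1
```

Request:
move_arm --deltas '[{"delta_pos":[0,-0.4,0],"angular":[0,0,0],"claw":-1},{"delta_pos":[0,-0.4,0],"angular":[0,0,0],"claw":-1},{"delta_pos":[0,-0.28,0],"angular":[0,0,0],"claw":-1},{"delta_pos":[0,-0.16,0],"angular":[0,0,0],"claw":-1},{"delta_pos":[0,0,0],"angular":[0,0,0],"claw":-1}]'

```text
clock: 2.78
tool_pos: [0.4001, 0.3047, 0.1683]
tool_rot: [3.122, -0.002, 1.894]
force: [26.8, 10.3, -22.0]
finger_gap: 0.0258
gripper_force: 32.7
```

Request:
move_arm --deltas '[{"delta_pos":[0,0,0],"angular":[0,0,0],"claw":-1},{"delta_pos":[0,0,0],"angular":[0,0,0],"claw":-1}]'

```text
clock: 2.95
tool_pos: [0.4003, 0.3047, 0.1682]
tool_rot: [3.124, -0.002, 1.893]
force: [24.1, 8.7, -18.6]
finger_gap: 0.026
gripper_force: 32.9
```

```bash
python3 d.py w2
```

```text
2.95 [0.4003 0.3047 0.1682] [ 3.1241e+00 -1.8000e-03  1.8932e+00] [0.4944, 0.0637, 1.9719, -0.0013, 1.0884, 0.1726]
```

Request:
move_arm --deltas '[{"delta_pos":[0,0.12,0],"angular":[0,0,0],"claw":0.2},{"delta_pos":[0,0,0],"angular":[0,0,0],"claw":0.4},{"delta_pos":[0,0,-0.3],"angular":[0,0,0],"claw":0.5},{"delta_pos":[0,0,-0.8],"angular":[0,0,0],"claw":0.5},{"delta_pos":[0,0,-0.8],"angular":[0,0,0],"claw":0.5}]'

```text
clock: 3.42
tool_pos: [0.3974, 0.3035, 0.2423]
tool_rot: [-3.137, 0.001, 1.894]
force: [0.4, -0.1, -0.2]
finger_gap: 0.064
gripper_force: 0.0
```

Request:
move_arm --deltas '[{"delta_pos":[0,0,-0.6],"angular":[0,0,0],"claw":0.5},{"delta_pos":[0,0,0],"angular":[0,0,0],"claw":0.5},{"delta_pos":[0,0,0],"angular":[0,0,0],"claw":0.5},{"delta_pos":[0,0,0],"angular":[0,0,0],"claw":0.5}]'

```text
clock: 3.75
tool_pos: [0.3984, 0.304, 0.2662]
tool_rot: [-3.141, 0.0, 1.894]
force: [-0.3, -0.9, -0.9]
finger_gap: 0.0642
gripper_force: 0.0
```

```bash
python3 d.py w3; cat > f.py <<'E'
from h import *
im,d,K,R,t=load("w.npz"); W=cloud(d,K,R,t); Z=W[...,2]; ok=d>0
m=(Z>.1)&(Z<.125)&ok&(abs(W[...,0]-.40)<.06)&(abs(W[...,1]-.30)<.06); ys,xs=np.where(m)
print("knob",m.sum(),xs.mean(),ys.mean(),ray(xs.mean(),ys.mean(),.108,K,R,t),np.median(W[m],0))
yaw=np.radians(18.6); X=W[...,0]-.472; Y=W[...,1]-.3265; bx=X*np.cos(yaw)+Y*np.sin(yaw); by=-X*np.sin(yaw)+Y*np.cos(yaw)
s=ok&(abs(by)<.045)&(abs(bx)<.14)
for a in np.arange(-.14,.14,.004):
    q=s&(bx>=a)&(bx<a+.004); 
    if q.sum()>5: print(round(a+.002,3),round(float(np.median(Z[q])),3),end="; ")
E
python3 f.py
```

```text
3.75 [0.3984 0.304  0.2662] [-3.1413  0.      1.894 ] [0.4943, -0.0475, 1.8847, 0.0, 1.3047, 0.1711]
knob 1552 323.28801546391753 245.26417525773195 [0.401032   0.30600731 0.108     ] [0.40087994 0.30631337 0.10889663]
-0.138 0.257; -0.134 0.256; -0.13 0.255; -0.126 0.249; -0.122 0.231; -0.118 0.214; -0.114 0.228; -0.11 0.227; -0.106 0.265; -0.102 0.267; -0.098 0.269; -0.094 0.084; -0.09 0.084; -0.086 0.105; -0.082 0.108; -0.078 0.109; -0.074 0.109; -0.07 0.11; -0.066 0.109; -0.062 0.107; -0.058 0.27; -0.054 0.268; -0.05 0.266; -0.046 0.227; -0.042 0.231; -0.038 0.225; -0.034 0.225; -0.03 0.248; -0.026 0.254; -0.022 0.257; -0.018 0.261; -0.014 0.265; -0.01 0.27; -0.006 0.012; -0.002 0.012; 0.002 0.012; 0.006 0.012; 0.01 0.012; 0.014 0.012; 0.018 0.012; 0.022 0.012; 0.026 0.012; 0.03 0.012; 0.034 0.012; 0.038 0.012; 0.042 0.012; 0.046 0.012; 0.05 0.012; 0.054 0.012; 0.058 0.012; 0.062 0.012; 0.066 0.012; 0.07 0.012; 0.074 0.012; 0.078 0.012; 0.082 0.012; 0.086 0.012; 0.09 0.012; 0.094 0.012; 0.098 0.012; 0.102 0.062; 0.106 0.092; 0.11 0.092;
```

View pics/w3.png

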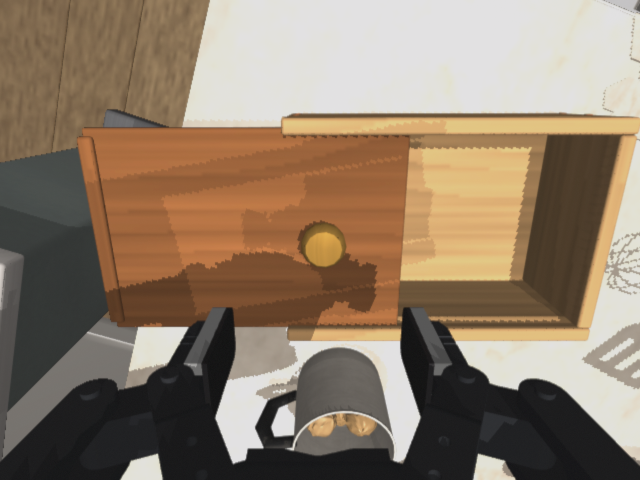

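The lid is at its stop: the gap from knob to inner wall measures about 176 mm, and 175 mm is expected. The opening spans columns 405 to 560. The cup with its walnuts shows at (345,430), with its handle on the left. Next I'll refine the cup pose from this depth image.

```bash
cat > g.py <<'E'
from h import *
im,d,K,R,t=load("w.npz"); W=cloud(d,K,R,t); Z=W[...,2]; ok=d>0
n=(abs(W[...,0]-.47)<.1)&(abs(W[...,1]-.13)<.1)&ok
m=n&(Z>.083)&(Z<.094); q=W[m]; print(len(q),q.min(0),q.max(0))
from scipy.optimize import least_squares
w=W[n&(Z>.02)&(Z<.075)&(np.hypot(W[...,0]-.4726,W[...,1]-.1365)<.047)&(np.hypot(W[...,0]-.4726,W[...,1]-.1365)>.036)]
f=least_squares(lambda c:np.hypot(w[:,0]-c[0],w[:,1]-c[1])-.041,[.4726,.1365],loss="soft_l1",f_scale=.002); print("axis wall",len(w),f.x,np.abs(f.fun).mean())
c=f.x; r=np.hypot(W[...,0]-c[0],W[...,1]-c[1]); hm=n&(r>.047)&(r<.085)&(Z>.015)&(Z<.09); hq=W[hm]
a=np.degrees(np.arctan2(hq[:,1]-c[1],hq[:,0]-c[0])); print("handle",len(hq),np.percentile(a%360,[5,50,95]),hq.min(0),hq.max(0),r[hm].max())
ys,xs=np.where(hm); print(xs.min(),xs.max(),ys.min(),ys.max())
E
python3 g.py; cat jlog.txt | wc -l
```

```text
739 [0.37028845 0.12800083 0.08300226] [0.51555557 0.22999745 0.09279507]
axis wall 5020 [0.47449381 0.13940516] 0.0009051219727541182
handle 974 [196.40196322 197.70776238 200.12358813] [0.4050462  0.11397962 0.01725588] [0.43054415 0.12653788 0.08190301] 0.07382290255627912
255 289 392 447
4
```

```bash
cat > fit.py <<'E'
from h import *
import json
from scipy.optimize import least_squares
L=[json.loads(l) for l in open("jlog.txt")]
L.append([[0.983,0.221,1.528,0,1.395,-0.126],[0.278,0.559,0.303],Ro.from_euler("xyz",[-3.14,0,2.68]).as_quat().tolist()])
# home orientation and chain: z, y@shoulder, y@elbow, forearm roll, y wrist, tool roll
def fk(q,P):
    z0,a,L2,e,L3,Lt,d=P
    R1=Ro.from_euler("z",q[0]); R2=R1*Ro.from_euler("y",q[1]); R3=R2*Ro.from_euler("y",q[2])
    R4=R3*Ro.from_euler("z",q[3]); R5=R4*Ro.from_euler("y",q[4]); R6=R5*Ro.from_euler("z",q[5]+RO)
    p=R1.apply([a,d,z0])+R2.apply([0,0,L2])+R3.apply([e,0,L3])+R5.apply([0,0,Lt])
    return p,R6
RO=0
if __name__=="__main__":
    for l in L:
        _,R=fk(l[0],[0]*7); print(np.degrees((R.inv()*Ro.from_quat(l[2])).as_rotvec()).round(2))
    f=lambda P:np.concatenate([fk(l[0],P)[0]-l[1] for l in L]+[0.02*(P-np.array([.35,0,.4,0,.35,.2,.079]))])
    s=least_squares(f,[.35,0,.4,0,.35,.2,.079]); print(s.x.round(4),np.abs(s.fun[:3*len(L)]).max())
E
python3 fit.py
```

```text
[ 0.  0. 90.]
[-0.  0. 90.]
[-0. -0. 90.]
[ 0.  0. 90.]
[-2.000e-02 -5.000e-02  8.999e+01]
[0.2983 0.001  0.4111 0.0515 0.5465 0.2491 0.0786] 0.0003215698847484627
```

```bash
cat > ik.py <<'E'
from h import *
import fit; fit.RO=np.pi/2
from scipy.optimize import least_squares
import json,os
P=np.array(json.load(open("P.json"))) if os.path.exists("P.json") else np.array([0.2983,0.001,0.4111,0.0515,0.5465,0.2491,0.0786])
lo=np.array([-2.98,-.91,.09,-1.24,.2,-2.68]);hi=np.array([2.98,2.08,2.57,4.39,2.65,2.68])
def ik(p,R,q0):
    def f(q):
        a,b=fit.fk(q,P); return np.r_[(a-p)*5,(b.inv()*R).as_rotvec()]
    s=least_squares(f,np.clip(q0,lo+.02,hi-.02),bounds=(lo+.01,hi-.01),max_nfev=60); return s.x,np.linalg.norm(s.fun)
def wristpt(q):
    a,b=fit.fk(q,P); return a-b.apply([0,0,P[5]])
CA=np.array([.4745,.1394]); HA=199.
E
cat > k.py <<'E'
from ik import *
q0=[0.4943,-0.0475,1.8847,0,1.3047,0.1711]
for al in (90,60,45,35):
  for sg in (1,-1):
    z=ang(HA-180,-al); R=frame(z,sg*ang(HA-90)); g=np.r_[CA,.055]+.065*ang(HA); 
    for back in (0,.08):
      p=g-(.054+back)*z; q,e=ik(p,R,q0); 
      if e>.01:
          q2,e2=ik(p,R,[.2,.0,2.3,0,.8,-sg*1.5]); q,e=(q2,e2) if e2<e else (q,e)
      print(al,sg,back,p.round(3),q.round(2),round(e,4),wristpt(q).round(3))
E
python3 k.py
```

```text
90 1 0 [0.413 0.118 0.109] [ 0.09 -0.    2.17  0.    0.97 -1.81] 0.0 [0.413 0.118 0.358]
90 1 0.08 [0.413 0.118 0.189] [ 0.09 -0.14  2.13  0.    1.16 -1.81] 0.0 [0.413 0.118 0.438]
90 -1 0 [0.413 0.118 0.109] [ 0.09 -0.    2.17  0.    0.97  1.33] 0.0 [0.413 0.118 0.358]
90 -1 0.08 [0.413 0.118 0.189] [ 0.09 -0.14  2.13 -0.    1.16  1.33] 0.0 [0.413 0.118 0.438]
60 1 0 [0.388 0.109 0.102] [-0.04 -0.35  2.56  0.4   0.47 -2.25] 0.0026 [0.27  0.069 0.318]
60 1 0.08 [0.35  0.096 0.171] [-0.07 -0.66  2.56  0.25  0.83 -2.1 ] 0.0797 [0.254 0.061 0.398]
60 -1 0 [0.388 0.109 0.102] [-0.04 -0.35  2.56  0.4   0.47  0.89] 0.0026 [0.27  0.069 0.318]
60 -1 0.08 [0.35  0.096 0.171] [-0.07 -0.66  2.56  0.25  0.83  1.04] 0.0797 [0.254 0.061 0.398]
45 1 0 [0.377 0.106 0.093] [-0.07 -0.27  2.56  0.77  0.37 -2.65] 0.2314 [0.274 0.059 0.295]
45 1 0.08 [0.323 0.087 0.15 ] [-0.13 -0.61  2.56  0.36  0.8  -2.25] 0.3857 [0.262 0.045 0.384]
45 -1 0 [0.377 0.106 0.093] [-0.07 -0.27  2.56  0.77  0.37  0.49] 0.2314 [0.274 0.059 0.295]
45 -1 0.08 [0.323 0.087 0.15 ] [-0.13 -0.61  2.56  0.36  0.8   0.89] 0.3857 [0.262 0.045 0.384]
35 1 0 [0.371 0.104 0.086] [-0.01 -0.22  2.56  0.86  0.24 -2.67] 0.3807 [0.269 0.077 0.284]
35 1 0.08 [0.309 0.083 0.132] [-0.3  -0.5   2.56  0.65  0.83 -2.67] 0.5753 [ 0.274 -0.001  0.356]
35 -1 0 [0.371 0.104 0.086] [-0.18 -0.14  2.56  1.39  0.44 -0.22] 0.3662 [0.276 0.031 0.26 ]
35 -1 0.08 [0.309 0.083 0.132] [-0.31 -0.49  2.56  0.66  0.84  0.45] 0.5752 [ 0.274 -0.005  0.355]
```

```bash
cat > pour.py <<'E'
from ik import *
MC=np.array([.511,.3395])
def cup(al,h=.055,r=.065):
    # cup in tool frame: tool z = cosal*cy - sinal*cz ; tool y = cx*? with sg=+1: tool y=ang(HA-90)
    z=ang(HA-180,-al); R=frame(z,ang(HA-90)); inv=R.inv()
    hd=inv.apply(ang(HA)); up=inv.apply([0,0,1]); base=np.array([0,0,.054])-r*hd-h*up
    return hd,up,base
def pourpose(al,psi,eps,rho,lipz=.115,inset=.01):
    hd,up,base=cup(al)
    # tool: z dir psi,eps ; roll rho: 0 => handle side up
    z=ang(psi,eps); upw=ang(psi,eps+90)
    # want handle projection on perp plane along upw
    hp=hd.copy(); hp[2]=0; hp/=np.linalg.norm(hp); a=np.arctan2(hp[1],hp[0])
    ex=np.cross(upw,z) # dir
    R=Ro.from_matrix(np.stack([upw*np.cos(a)+np.cross(z,upw)*-np.sin(a), upw*np.sin(a)+np.cross(z,upw)*np.cos(a), z],1))*Ro.from_euler("z",rho,degrees=True)
    m=R.apply(up); lipdir=-np.array([0,0,1.])-m*(-m[2]); lipdir/=np.linalg.norm(lipdir)
    off=R.apply(base+.088*up)+.041*lipdir   # lip relative to TCP
    mh=m[:2]/np.linalg.norm(m[:2]); tgt=np.r_[MC-inset*mh,lipz]
    return tgt-off,R,m
if __name__=="__main__":
    for al in (60,65,70):
        z=ang(HA-180,-al); Rg=frame(z,ang(HA-90)); g=np.r_[CA,.055]+.065*ang(HA)
        for up in (0,.04,.08,.13):
            q,e=ik(g-.054*z+[0,0,up],Rg,[.0,-.3,2.5,.2,.6,-2.]); print(al,up,q.round(2),round(e,4))
    res=[]
    for al in (65,):
      for psi in range(30,181,25):
        for eps in (-10,0,10,20):
          for rho in (-60,-30,0,30,60):
            p,R,m=pourpose(al,psi,eps,rho)
            if m[2]>-.5: continue
            for q0 in ([.3,.6,1.4,1.5,1.4,0],[.3,.6,1.4,2.2,1.2,-1.],):
                q,e=ik(p,R,q0)
                if e<.003: res.append((psi,eps,rho,round(np.degrees(np.arcsin(-m[2]))),q.round(2).tolist(),wristpt(q).round(2).tolist())); break
    for r in res: print(r)
E
python3 pour.py
```

```text
60 0 [-0.04 -0.35  2.56  0.4   0.47 -2.25] 0.0026
60 0.04 [-0.04 -0.48  2.55  0.32  0.61 -2.16] 0.0
60 0.08 [-0.04 -0.58  2.52  0.27  0.73 -2.1 ] 0.0
60 0.13 [-0.04 -0.67  2.47  0.24  0.86 -2.05] 0.0
65 0 [-0.01 -0.3   2.5   0.27  0.55 -2.11] 0.0
65 0.04 [-0.01 -0.42  2.48  0.23  0.67 -2.06] 0.0
65 0.08 [-0.01 -0.51  2.45  0.2   0.79 -2.02] 0.0
65 0.13 [-0.01 -0.59  2.4   0.18  0.92 -1.99] 0.0
70 0 [ 0.02 -0.25  2.43  0.18  0.63 -2.01] 0.0
70 0.04 [ 0.02 -0.35  2.42  0.16  0.75 -1.98] 0.0
70 0.08 [ 0.02 -0.43  2.39  0.14  0.86 -1.96] 0.0
70 0.13 [ 0.02 -0.51  2.33  0.13  0.99 -1.94] 0.0
(30, 10, -30, 31, [0.5, 0.34, 2.42, 3.12, 1.36, -2.09], [0.22, 0.21, 0.16])
(30, 10, 0, 35, [0.38, 0.29, 2.46, 3.0, 1.35, -1.52], [0.23, 0.18, 0.17])
(30, 10, 30, 31, [0.27, 0.33, 2.44, 2.89, 1.38, -0.95], [0.25, 0.15, 0.16])
(30, 20, -60, 31, [0.58, 0.64, 2.28, 3.2, 1.71, -2.63], [0.22, 0.24, 0.08])
(30, 20, -30, 41, [0.49, 0.56, 2.36, 3.11, 1.7, -2.09], [0.22, 0.21, 0.1])
(30, 20, 0, 45, [0.38, 0.53, 2.39, 3.01, 1.7, -1.54], [0.23, 0.18, 0.11])
(30, 20, 30, 41, [0.27, 0.56, 2.38, 2.91, 1.72, -1.0], 
[... 2438 characters left out ...]
0.74, 0.11, 0.1])
(130, 20, 60, 31, [0.09, 1.14, 1.13, 1.46, 2.26, 0.43], [0.75, 0.14, 0.08])
(155, 10, -30, 31, [0.12, 1.08, 1.05, 1.06, 2.5, -1.24], [0.78, 0.17, 0.16])
(155, 10, 0, 35, [0.15, 1.12, 0.95, 1.15, 2.5, -0.62], [0.8, 0.2, 0.17])
(155, 10, 30, 31, [0.19, 1.18, 0.87, 1.22, 2.48, -0.03], [0.81, 0.24, 0.16])
(155, 20, -60, 31, [0.1, 1.16, 1.08, 1.12, 2.58, -1.77], [0.76, 0.16, 0.08])
(155, 20, -30, 41, [0.12, 1.18, 0.99, 1.24, 2.59, -1.11], [0.79, 0.18, 0.1])
(155, 20, 0, 45, [0.15, 1.23, 0.89, 1.35, 2.58, -0.48], [0.81, 0.2, 0.11])
(155, 20, 30, 41, [0.19, 1.28, 0.81, 1.42, 2.56, 0.11], [0.81, 0.23, 0.1])
(155, 20, 60, 31, [0.22, 1.33, 0.76, 1.45, 2.52, 0.64], [0.81, 0.26, 0.08])
```

```bash
cat > l.py <<'E'
from ik import *
al=65; z=ang(HA-180,-al); Rg=frame(z,ang(HA-90)); g=np.r_[CA,.055]+.065*ang(HA)
p0=np.array([.3985,.304,.266]); R0=frame([0,0,-1],ang(18.5))
plan(p0,R0,g-.054*z+[0,0,.13],Rg,16,"pre")
print(g-.054*z, Rg.inv().apply([0,0,-1]))
E
python3 l.py
```

```text
pre 16 rows pos [-0.144, -0.304, 0.063] ang [-0.0137, -0.0136, -0.0618] mm/row 13.7 deg/row 5.82
[0.39146325 0.11080815 0.10394062] [ 4.22618262e-01 -1.38777878e-17  9.06307787e-01]
```

Request:
move_arm --deltas '[{"delta_pos":[-0.144,-0.304,0.063],"angular":[-0.0137,-0.0136,-0.0618],"claw":0},{"delta_pos":[-0.144,-0.304,0.063],"angular":[-0.0137,-0.0136,-0.0618],"claw":0},{"delta_pos":[-0.144,-0.304,0.063],"angular":[-0.0137,-0.0136,-0.0618],"claw":0},{"delta_pos":[-0.144,-0.304,0.063],"angular":[-0.0137,-0.0136,-0.0618],"claw":0}]'

```text
clock: 4.13
tool_pos: [0.3652, 0.261, 0.2535]
tool_rot: [3.077, 0.1, 2.285]
force: [-0.3, 0.1, 1.1]
finger_gap: 0.0426
gripper_force: 0.0
```

Request:
move_arm --deltas '[{"delta_pos":[-0.144,-0.304,0.063],"angular":[-0.0137,-0.0136,-0.0618],"claw":0},{"delta_pos":[-0.144,-0.304,0.063],"angular":[-0.0137,-0.0136,-0.0618],"claw":0},{"delta_pos":[-0.144,-0.304,0.063],"angular":[-0.0137,-0.0136,-0.0618],"claw":0},{"delta_pos":[-0.144,-0.304,0.063],"angular":[-0.0137,-0.0136,-0.0618],"claw":0}]'

```text
clock: 4.47
tool_pos: [0.3526, 0.2091, 0.243]
tool_rot: [3.051, 0.217, 2.67]
force: [0.3, -0.3, 0.5]
finger_gap: 0.0426
gripper_force: 0.0
```

Request:
move_arm --deltas '[{"delta_pos":[-0.144,-0.304,0.063],"angular":[-0.0137,-0.0136,-0.0618],"claw":0},{"delta_pos":[-0.144,-0.304,0.063],"angular":[-0.0137,-0.0136,-0.0618],"claw":0},{"delta_pos":[-0.144,-0.304,0.063],"angular":[-0.0137,-0.0136,-0.0618],"claw":0},{"delta_pos":[-0.144,-0.304,0.063],"angular":[-0.0137,-0.0136,-0.0618],"claw":0}]'

```text
clock: 4.8
tool_pos: [0.3618, 0.1562, 0.2351]
tool_rot: [3.073, 0.335, 3.065]
force: [-0.7, -0.0, 0.1]
finger_gap: 0.0426
gripper_force: 0.0
```

Request:
move_arm --deltas '[{"delta_pos":[-0.144,-0.304,0.063],"angular":[-0.0137,-0.0136,-0.0618],"claw":0},{"delta_pos":[-0.144,-0.304,0.063],"angular":[-0.0137,-0.0136,-0.0618],"claw":0},{"delta_pos":[-0.144,-0.304,0.063],"angular":[-0.0137,-0.0136,-0.0618],"claw":0},{"delta_pos":[-0.144,-0.304,0.063],"angular":[-0.0137,-0.0136,-0.0618],"claw":0}]'

```text
clock: 5.13
tool_pos: [0.3906, 0.1112, 0.2322]
tool_rot: [3.141, 0.433, -2.812]
force: [0.6, 0.2, 0.3]
finger_gap: 0.0425
gripper_force: 0.0
```

Request:
move_arm --deltas '[{"delta_pos":[0,0,0],"claw":0},{"delta_pos":[0,0,0],"claw":0},{"delta_pos":[0,0,0],"claw":0}]'

```text
invalid input
```

```bash
python3 d.py w4; sed -i 's/^RO=0/RO=np.pi\/2/' fit.py; python3 fit.py; python3 g.py
```

```text
5.1333 [0.3906 0.1112 0.2322] [ 3.1408  0.4335 -2.8116] [-0.0109, -0.604, 2.4138, 0.1773, 0.9283, -1.9892]
[0. 0. 0.]
[ 0.  0. -0.]
[-0.  0. -0.]
[ 0.  0. -0.]
[-0. -0. -0.]
[-0.05 -0.02 -0.01]
[0.3104 0.0009 0.4113 0.0521 0.5468 0.2608 0.0786] 0.00031590641508516537
2570 [0.37004455 0.09809582 0.08300061] [0.51621465 0.22997496 0.09319902]
axis wall 9477 [0.47412875 0.13895532] 0.0010893436379418133
handle 1041 [197.2763494  200.28111934 203.66408654] [0.40442614 0.11056257 0.0256545 ] [0.43122757 0.1250332  0.08320614] 0.07417507550942866
304 319 127 205
```

View pics/w4.png

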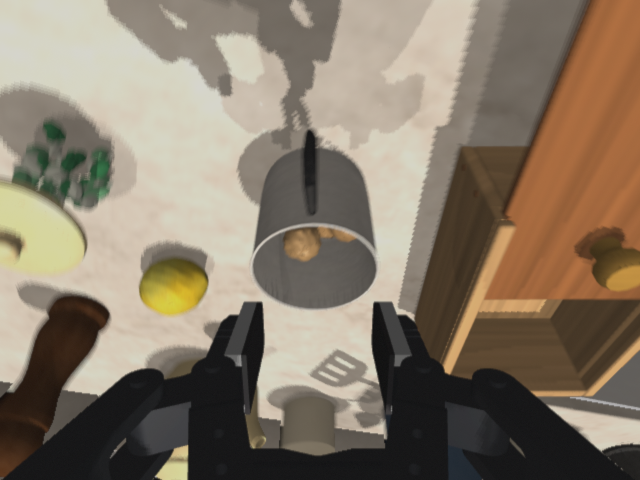

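The wrist view shows the cup mouth at (314,265) and the handle slab at (311,170), close to the centre line between the fingers (about column 318). The arm model fits to 0.3 mm. I'll plan the descent and the pouring path next.

```bash
echo '[0.3104,0.0009,0.4113,0.0521,0.5468,0.2608,0.0786]' > P.json
cat > m.py <<'E'
from ik import *
al=65
def G(CA,HA):
    z=ang(HA-180,-al); return np.r_[CA,.055]+.065*ang(HA)-.054*z, frame(z,ang(HA-90))
p0,R0=G(np.array([.4745,.1394]),199.); p1,R1=G(np.array([.4742,.139]),200.3)
plan(p0+[0,0,.13],R0,p1,R1,8,"down")
E
python3 m.py; sed -i 's/^CA=.*/CA=np.array([.4742,.139]); HA=200.3/' ik.py
cat > path.py <<'E'
from pour import *
al=65; hd,up,base=cup(al); mc=base+.088*up
zg=ang(HA-180,-al); Rg=frame(zg,ang(HA-90)); pg=np.r_[CA,.055]+.065*ang(HA)-.054*zg
qg,_=ik(pg+[0,0,.13],Rg,[0,-.6,2.4,.2,.9,-2.]); print(qg.round(2))
def chain(pa,Ra,pb,Rb,q,n=10,fix=np.zeros(3)):
    w=(Ra.inv()*Rb).as_rotvec(); emax=0;step=0; a=pa+Ra.apply(fix); b=pb+Rb.apply(fix); Q=[q]
    for i in range(1,n+1):
        R=Ra*Ro.from_rotvec(w*i/n); p=a+(b-a)*i/n-R.apply(fix); q2,e=ik(p,R,q); emax=max(emax,e); step=max(step,abs(q2-q).max()); q=q2; Q.append(q)
    return Q,emax,step,np.degrees(np.linalg.norm(w))
if __name__=="__main__":
  for psi in (50,62,75):
    pp,Rp,m=pourpose(al,psi,12,0,lipz=.125)
    for chi in (60,90,120,150,180,200):
      zu=ang(chi-180,-al); Ru=frame(zu,ang(chi-90)); pu=np.r_[MC,.225]-Ru.apply(mc)
      A=chain(pg+[0,0,.13],Rg,pu,Ru,qg); B=chain(pu,Ru,pp,Rp,A[0][-1],14,mc)
      print(psi,chi,"A",round(A[1],3),round(A[2],2),round(A[3]),"B",round(B[1],3),round(B[2],2),round(B[3]),A[0][-1].round(2),B[0][-1].round(2))
E
python3 path.py
```

```text
down 8 rows pos [0.173, -0.007, 0.368] ang [-0.0008, -0.0, -0.0016] mm/row 16.3 deg/row 0.16
[-0.03 -0.61  2.41  0.2   0.94 -2.04]
50 60 A 0.0 0.53 140 B 0.0 0.39 127 [ 0.6   0.69  1.06 -0.19  1.78  1.12] [ 0.01  0.37  2.41  2.31  1.54 -1.3 ]
50 90 A 0.0 0.45 110 B 0.0 0.35 130 [ 0.7   0.56  1.25 -0.33  1.62  0.74] [ 0.01  0.37  2.41  2.31  1.54 -1.3 ]
50 120 A 0.0 0.36 80 B 0.0 0.3 137 [ 0.77  0.36  1.52 -0.43  1.39  0.36] [ 0.01  0.37  2.41  2.31  1.54 -1.3 ]
50 150 A 0.0 0.26 50 B 0.0 0.25 147 [ 0.77  0.13  1.8  -0.47  1.13 -0.09] [ 0.01  0.37  2.41  2.31  1.54 -1.3 ]
50 180 A 0.0 0.15 20 B 0.0 0.22 158 [ 0.65 -0.09  2.03 -0.34  0.88 -0.74] [ 0.01  0.37  2.41  2.31  1.54 -1.3 ]
50 200 A 0.0 0.08 0 B 0.0 0.22 167 [ 0.51 -0.2   2.12 -0.1   0.79 -1.36] [ 0.01  0.37  2.41  2.31  1.54 -1.3 ]
62 60 A 0.0 0.53 140 B 0.0 0.3 127 [ 0.6   0.69  1.06 -0.19  1.78  1.12] [-0.1   0.43  2.29  2.01  1.61 -1.18]
62 90 A 0.0 0.45 110 B 0.0 0.26 129 [ 0.7   0.56  1.25 -0.33  1.62  0.74] [-0.1   0.43  2.29  2.01  1.61 -1.18]
62 120 A 0.0 0.36 80 B 0.0 0.24 134 [ 0.77  0.36  1.52 -0.43  1.39  0.36] [-
[... 339 characters left out ...]
  0.43  2.29  2.01  1.61 -1.18]
75 60 A 0.0 0.53 140 B 0.0 0.25 127 [ 0.6   0.69  1.06 -0.19  1.78  1.12] [-0.15  0.51  2.13  1.77  1.7  -1.07]
75 90 A 0.0 0.45 110 B 0.0 0.22 127 [ 0.7   0.56  1.25 -0.33  1.62  0.74] [-0.15  0.51  2.13  1.77  1.7  -1.07]
75 120 A 0.0 0.36 80 B 0.0 0.21 131 [ 0.77  0.36  1.52 -0.43  1.39  0.36] [-0.15  0.51  2.13  1.77  1.7  -1.07]
75 150 A 0.0 0.26 50 B 0.0 0.2 139 [ 0.77  0.13  1.8  -0.47  1.13 -0.09] [-0.15  0.51  2.13  1.77  1.7  -1.07]
75 180 A 0.0 0.15 20 B 0.0 0.22 148 [ 0.65 -0.09  2.03 -0.34  0.88 -0.74] [-0.15  0.51  2.13  1.77  1.7  -1.07]
75 200 A 0.0 0.08 0 B 0.0 0.2 156 [ 0.51 -0.2   2.12 -0.1   0.79 -1.36] [-0.15  0.51  2.13  1.77  1.7  -1.07]
```

Request:
move_arm --deltas '[{"delta_pos":[0.173,-0.007,0.368],"angular":[-0.0008,0,-0.0016],"claw":0},{"delta_pos":[0.173,-0.007,0.368],"angular":[-0.0008,0,-0.0016],"claw":0},{"delta_pos":[0.173,-0.007,0.368],"angular":[-0.0008,0,-0.0016],"claw":0},{"delta_pos":[0.173,-0.007,0.368],"angular":[-0.0008,0,-0.0016],"claw":0}]'

```text
clock: 5.52
tool_pos: [0.3904, 0.1108, 0.167]
tool_rot: [3.138, 0.432, -2.809]
force: [-0.6, -0.4, 0.5]
finger_gap: 0.0427
gripper_force: 0.0
```

Request:
move_arm --deltas '[{"delta_pos":[0.173,-0.007,0.368],"angular":[-0.0008,0,-0.0016],"claw":0},{"delta_pos":[0.173,-0.007,0.368],"angular":[-0.0008,0,-0.0016],"claw":0},{"delta_pos":[0.173,-0.007,0.368],"angular":[-0.0008,0,-0.0016],"claw":0},{"delta_pos":[0.173,-0.007,0.368],"angular":[-0.0008,0,-0.0016],"claw":0},{"delta_pos":[0,0,0],"angular":[0,0,0],"claw":0}]'

```text
clock: 5.93
tool_pos: [0.3879, 0.11, 0.0994]
tool_rot: [3.135, 0.426, -2.798]
force: [-0.6, -0.3, 0.0]
finger_gap: 0.0428
gripper_force: 0.0
```

Request:
move_arm --deltas '[{"delta_pos":[0,0,0],"angular":[0,0,0],"claw":0},{"delta_pos":[0,0,0],"angular":[0,0,0],"claw":-0.4},{"delta_pos":[0,0,0],"angular":[0,0,0],"claw":-0.7},{"delta_pos":[0,0,0],"angular":[0,0,0],"claw":-1},{"delta_pos":[0,0,0],"angular":[0,0,0],"claw":-1}]' --grip_force 40

```text
clock: 6.35
tool_pos: [0.3924, 0.1097, 0.1051]
tool_rot: [3.14, 0.437, -2.794]
force: [-5.8, -1.1, 6.3]
finger_gap: 0.0076
gripper_force: 39.4
```

Request:
move_arm --deltas '[{"delta_pos":[0,0,0],"angular":[0,0,0],"claw":-1},{"delta_pos":[0,0,0],"angular":[0,0,0],"claw":-1},{"delta_pos":[0,0,0],"angular":[0,0,0],"claw":-1}]' --grip_force 90

```text
clock: 6.6
tool_pos: [0.3925, 0.1097, 0.1052]
tool_rot: [3.14, 0.437, -2.794]
force: [-4.5, -1.9, 7.2]
finger_gap: 0.0066
gripper_force: 88.4
```

```bash
python3 d.py w5; cat > n.py <<'E'
from path import *
p0,R0=pg,Rg; MCu=np.r_[MC,.245]
chi=150; zu=ang(chi-180,-al); Ru=frame(zu,ang(chi-90)); pu=MCu-Ru.apply(mc)
print("target lift",pg,"meas",pose()[0],pose()[1].as_euler("xyz"),"want",Rg.as_euler("xyz"))
print("up unit in tool",Rg.inv().apply([0,0,1]).round(3))
plan(pg+[0,0,.16],Rg,pu,Ru,14,"toU"); print(pu,Ru.as_euler("xyz").round(3))
pp,Rp,m=pourpose(al,62,12,0,lipz=.125); print("pour",pp,Rp.as_euler("xyz").round(3))
w=(Ru.inv()*Rp).as_rotvec()
prev=pu; rows=[]
N=30
for i in range(1,N+1):
    Rp_=Ru*Ro.from_rotvec(w*(i-1)/N); R=Ru*Ro.from_rotvec(w*i/N); c=MCu+((pp+Rp.apply(mc))-MCu)*i/N; p=c-R.apply(mc)
    d=Rp_.inv().apply(p-prev)/.04; prev=p; mm=R.apply(up); 
    b=R.apply(base)+p
    if i%3==0: print(i,d.round(3),"m elev",np.degrees(np.arcsin(mm[2])).round(),"az",np.degrees(np.arctan2(mm[1],mm[0])).round(),"base",b.round(3),"tcpz",p[2].round(3))
print("ang/row",(w/N/(np.pi/2)).round(4),np.degrees(np.linalg.norm(w)/N))
E
python3 n.py
```

```text
6.6 [0.3925 0.1097 0.1052] [ 3.1402  0.4372 -2.7943] [-0.0241, -0.3195, 2.5081, 0.2948, 0.5624, -2.1615]
[-0.03 -0.61  2.41  0.2   0.94 -2.04]
target lift [0.39183329 0.10853163 0.10394062] meas [0.39253791 0.10967391 0.10517188] [ 3.1402361   0.43722487 -2.79425641] want [ 3.14159265  0.43633231 -2.78729082]
up unit in tool [-0.423  0.    -0.906]
toU 14 rows pos [-0.045, 0.51, 0.027] ang [0.0169, -0.0, 0.0362] mm/row 20.5 deg/row 3.59
[0.43494445 0.38341069 0.26094062] [3.142 0.436 2.618]
pour [0.47332144 0.26863693 0.21828803] [-0.    -1.361 -2.059]
3 [-0.055  0.014 -0.033] m elev 77.0 az -76.0 base [0.505 0.358 0.151] tcpz 0.267
6 [-0.07   0.005 -0.034] m elev 63.0 az -79.0 base [0.502 0.376 0.149] tcpz 0.273
9 [-0.086 -0.002 -0.038] m elev 50.0 az -81.0 base [0.5   0.392 0.152] tcpz 0.277
12 [-0.102 -0.007 -0.045] m elev 36.0 az -84.0 base [0.501 0.405 0.158] tcpz 0.278
15 [-0.116 -0.008 -0.056] m elev 23.0 az -87.0 base [0.504 0.414 0.167] tcpz 0.277
18 [-0.129 -0.006 -0.068] m elev 10.0 az -91.0 base [0.508 0.418 0.177] tcpz 0.272
21 [-0.139 -0.    -0.082] m elev -3.0 az -95.0 base [0.514 0.418 0.188] tcpz 0.264
24 [-0.145  0.008 -0.097] m elev -15.0 az -101.0 base [0.521 0.413 0.198] tcpz 0.252
27 [-0.148  0.018 -0.111] m elev -27.0 az -108.0 base [0.529 0.403 0.206] tcpz 0.237
30 [-0.146  0.03  -0.124] m elev -37.0 az -118.0 base [0.537 0.389 0.211] tcpz 0.218
ang/row [-0.0241  0.0359  0.0303] 4.75190225402042
```

Request:
move_arm --deltas '[{"delta_pos":[-0.05,0,-0.113],"angular":[0,0,0],"claw":-1},{"delta_pos":[-0.16,0,-0.34],"angular":[0,0,0],"claw":-1},{"delta_pos":[-0.21,0,-0.453],"angular":[0,0,0],"claw":-1},{"delta_pos":[-0.21,0,-0.453],"angular":[0,0,0],"claw":-1},{"delta_pos":[-0.21,0,-0.453],"angular":[0,0,0],"claw":-1}]'

```text
clock: 7.07
tool_pos: [0.3907, 0.1094, 0.1842]
tool_rot: [3.139, 0.433, -2.795]
force: [0.9, 0.9, -3.3]
finger_gap: 0.0066
gripper_force: 87.9
```

Request:
move_arm --deltas '[{"delta_pos":[-0.21,0,-0.453],"angular":[0,0,0],"claw":-1},{"delta_pos":[-0.21,0,-0.453],"angular":[0,0,0],"claw":-1},{"delta_pos":[-0.21,0,-0.453],"angular":[0,0,0],"claw":-1},{"delta_pos":[-0.21,0,-0.453],"angular":[0,0,0],"claw":-1}]'

```text
clock: 7.4
tool_pos: [0.3907, 0.1092, 0.2643]
tool_rot: [3.139, 0.434, -2.795]
force: [-0.2, -0.2, -2.5]
finger_gap: 0.0074
gripper_force: 87.9
```

```bash
sed -i 's/if i%3==0/if i%3==2/' n.py; python3 n.py | grep -v az\ .*tt; python3 d.py w6; python3 g.py
```

```text
[-0.03 -0.61  2.41  0.2   0.94 -2.04]
target lift [0.39183329 0.10853163 0.10394062] meas [0.39073453 0.10923281 0.26433589] [ 3.13948343  0.43376086 -2.79466005] want [ 3.14159265  0.43633231 -2.78729082]
up unit in tool [-0.423  0.    -0.906]
toU 14 rows pos [-0.045, 0.51, 0.027] ang [0.0169, -0.0, 0.0362] mm/row 20.5 deg/row 3.59
[0.43494445 0.38341069 0.26094062] [3.142 0.436 2.618]
pour [0.47332144 0.26863693 0.21828803] [-0.    -1.361 -2.059]
2 [-0.05   0.018 -0.034] m elev 81.0 az -76.0 base [0.507 0.352 0.152] tcpz 0.265
5 [-0.065  0.008 -0.033] m elev 68.0 az -78.0 base [0.503 0.37  0.149] tcpz 0.271
8 [-0.081 -0.    -0.036] m elev 54.0 az -80.0 base [0.501 0.387 0.15 ] tcpz 0.275
11 [-0.097 -0.006 -0.043] m elev 41.0 az -83.0 base [0.5   0.401 0.155] tcpz 0.278
14 [-0.112 -0.008 -0.052] m elev 28.0 az -86.0 base [0.503 0.411 0.164] tcpz 0.278
17 [-0.125 -0.007 -0.064] m elev 14.0 az -90.0 base [0.506 0.417 0.174] tcpz 0.274
20 [-0.136 -0.003 -0.077] m elev 2.0 az -94.0 base [0.512 0.419 0.184] tcpz 0.267
23 [-0.143  0.005 -0.092] m elev -11.0 az -99.0 base [0.519 0.415 0.19
[... 373 characters left out ...]
0335] [0.41788382 0.22999915 0.09291466]
axis wall 0 [0.4726 0.1365] nang.py:7: RuntimeWarning: Mean of empty slice.
  f=least_squares(lambda c:np.hypot(w[:,0]-c[0],w[:,1]-c[1])-.041,[.4726,.1365],loss="soft_l1",f_scale=.002); print("axis wall",len(w),f.x,np.abs(f.fun).mean())
  ret = ret.dtype.type(ret / rcount)
Traceback (most recent call last):
  File "g.py", line 9, in <module>
    a=np.degrees(np.arctan2(hq[:,1]-c[1],hq[:,0]-c[0])); print("handle",len(hq),np.percentile(a%360,[5,50,95]),hq.min(0),hq.max(0),r[hm].max())
                                                                                ~~~~~~~~~~~~~^^^^^^^^^^^^^^^^^
IndexError: index -1 is out of bounds for axis 0 with size 0
```

View pics/w6.png

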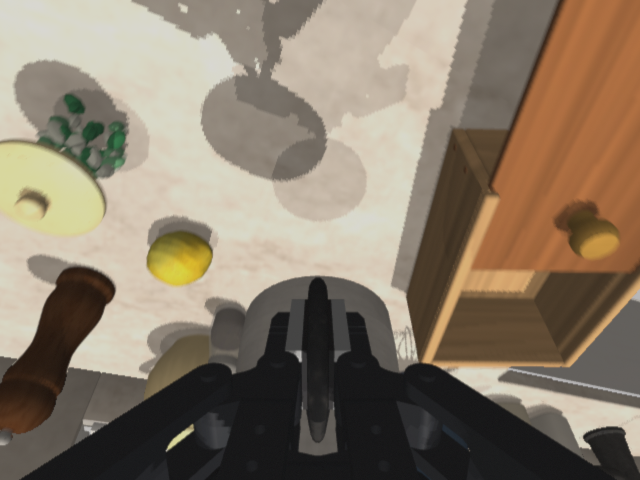

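The cup is lifted level in the fingers: the handle is gripped at about (318,350) and the worktop is clear beneath. Moving over the box mouth.

Request:
move_arm --deltas '[{"delta_pos":[-0.02,0.25,0.013],"angular":[0.0085,0,0.0181],"claw":-1},{"delta_pos":[-0.045,0.51,0.027],"angular":[0.0169,0,0.0362],"claw":-1},{"delta_pos":[-0.045,0.51,0.027],"angular":[0.0169,0,0.0362],"claw":-1},{"delta_pos":[-0.045,0.51,0.027],"angular":[0.0169,0,0.0362],"claw":-1},{"delta_pos":[-0.045,0.51,0.027],"angular":[0.0169,0,0.0362],"claw":-1}]'

```text
clock: 7.87
tool_pos: [0.3783, 0.2001, 0.2619]
tool_rot: [3.14, 0.434, -3.078]
force: [0.3, -0.0, -3.4]
finger_gap: 0.0069
gripper_force: 88.0
```

Request:
move_arm --deltas '[{"delta_pos":[-0.045,0.51,0.027],"angular":[0.0169,0,0.0362],"claw":-1},{"delta_pos":[-0.045,0.51,0.027],"angular":[0.0169,0,0.0362],"claw":-1},{"delta_pos":[-0.045,0.51,0.027],"angular":[0.0169,0,0.0362],"claw":-1},{"delta_pos":[-0.045,0.51,0.027],"angular":[0.0169,0,0.0362],"claw":-1},{"delta_pos":[-0.045,0.51,0.027],"angular":[0.0169,0,0.0362],"claw":-1}]'

```text
clock: 8.28
tool_pos: [0.3946, 0.3014, 0.2605]
tool_rot: [-3.141, 0.433, 2.893]
force: [0.6, -0.4, -2.4]
finger_gap: 0.0068
gripper_force: 88.0
```

Request:
move_arm --deltas '[{"delta_pos":[-0.045,0.51,0.027],"angular":[0.0169,0,0.0362],"claw":-1},{"delta_pos":[-0.045,0.51,0.027],"angular":[0.0169,0,0.0362],"claw":-1},{"delta_pos":[-0.045,0.51,0.027],"angular":[0.0169,0,0.0362],"claw":-1},{"delta_pos":[-0.025,0.26,0.014],"angular":[0.0084,0,0.0181],"claw":-1},{"delta_pos":[-0.045,0.51,0.027],"angular":[0.0169,0,0.0362],"claw":-1}]'

```text
clock: 8.7
tool_pos: [0.4355, 0.3829, 0.2591]
tool_rot: [-3.138, 0.433, 2.613]
force: [0.9, 0.7, -2.7]
finger_gap: 0.0067
gripper_force: 88.1
```

Request:
move_arm --deltas '[{"delta_pos":[0,0,0],"angular":[0,0,0],"claw":-1},{"delta_pos":[0,0,0],"angular":[0,0,0],"claw":-1},{"delta_pos":[0,0,0],"angular":[0,0,0],"claw":-1},{"delta_pos":[0,0,0],"angular":[0,0,0],"claw":-1},{"delta_pos":[0,0,0],"angular":[0,0,0],"claw":-1}]'

```text
clock: 9.12
tool_pos: [0.436, 0.3822, 0.2609]
tool_rot: [-3.141, 0.434, 2.613]
force: [-0.4, -0.7, -2.3]
finger_gap: 0.0064
gripper_force: 88.1
```

Request:
move_arm --deltas '[{"delta_pos":[-0.05,0.018,-0.034],"angular":[-0.0241,0.0359,0.0303],"claw":-1},{"delta_pos":[-0.05,0.018,-0.034],"angular":[-0.0241,0.0359,0.0303],"claw":-1},{"delta_pos":[-0.05,0.018,-0.034],"angular":[-0.0241,0.0359,0.0303],"claw":-1},{"delta_pos":[-0.065,0.008,-0.033],"angular":[-0.0241,0.0359,0.0303],"claw":-1},{"delta_pos":[-0.065,0.008,-0.033],"angular":[-0.0241,0.0359,0.0303],"claw":-1}]'

```text
clock: 9.53
tool_pos: [0.4444, 0.3792, 0.2717]
tool_rot: [2.889, 0.122, 2.404]
force: [0.0, 0.5, -1.9]
finger_gap: 0.007
gripper_force: 88.2
```

Request:
move_arm --deltas '[{"delta_pos":[-0.065,0.008,-0.033],"angular":[-0.0241,0.0359,0.0303],"claw":-1},{"delta_pos":[-0.081,0,-0.036],"angular":[-0.0241,0.0359,0.0303],"claw":-1},{"delta_pos":[-0.081,0,-0.036],"angular":[-0.0241,0.0359,0.0303],"claw":-1},{"delta_pos":[-0.081,0,-0.036],"angular":[-0.0241,0.0359,0.0303],"claw":-1}]'

```text
clock: 9.87
tool_pos: [0.452, 0.3694, 0.2773]
tool_rot: [2.738, -0.152, 2.297]
force: [-0.5, -0.3, -3.5]
finger_gap: 0.0072
gripper_force: 88.3
```

Request:
move_arm --deltas '[{"delta_pos":[-0.048,-0.003,-0.021],"angular":[-0.012,0.018,0.0152],"claw":-1},{"delta_pos":[-0.048,-0.003,-0.021],"angular":[-0.012,0.018,0.0152],"claw":-1},{"delta_pos":[-0.048,-0.003,-0.022],"angular":[-0.012,0.018,0.0152],"claw":-1},{"delta_pos":[-0.049,-0.003,-0.022],"angular":[-0.012,0.018,0.0152],"claw":-1}]'

```text
clock: 10.2
tool_pos: [0.4557, 0.3618, 0.278]
tool_rot: [2.673, -0.293, 2.257]
force: [0.6, -1.1, -4.0]
finger_gap: 0.0068
gripper_force: 88.3
```

Request:
move_arm --deltas '[{"delta_pos":[-0.049,-0.003,-0.022],"angular":[-0.0121,0.018,0.0152],"claw":-1},{"delta_pos":[-0.049,-0.003,-0.022],"angular":[-0.0121,0.018,0.0152],"claw":-1},{"delta_pos":[-0.056,-0.004,-0.026],"angular":[-0.0121,0.018,0.0152],"claw":-1},{"delta_pos":[-0.056,-0.004,-0.026],"angular":[-0.0121,0.018,0.0152],"claw":-1}]'

```text
clock: 10.53
tool_pos: [0.4594, 0.3535, 0.278]
tool_rot: [2.608, -0.438, 2.226]
force: [0.2, 0.0, -3.5]
finger_gap: 0.0064
gripper_force: 88.4
```

Request:
move_arm --deltas '[{"delta_pos":[-0.056,-0.004,-0.026],"angular":[-0.0121,0.018,0.0152],"claw":-1},{"delta_pos":[-0.056,-0.004,-0.026],"angular":[-0.0121,0.018,0.0152],"claw":-1},{"delta_pos":[-0.056,-0.004,-0.026],"angular":[-0.0121,0.018,0.0152],"claw":-1},{"delta_pos":[-0.056,-0.004,-0.026],"angular":[-0.0121,0.018,0.0152],"claw":-1}]'

```text
clock: 10.87
tool_pos: [0.4629, 0.3443, 0.2765]
tool_rot: [2.543, -0.584, 2.203]
force: [0.8, 0.2, -2.9]
finger_gap: 0.0069
gripper_force: 88.4
```

Request:
move_arm --deltas '[{"delta_pos":[-0.062,-0.004,-0.032],"angular":[-0.0121,0.018,0.0152],"claw":-1},{"delta_pos":[-0.062,-0.004,-0.032],"angular":[-0.0121,0.018,0.0152],"claw":-1},{"delta_pos":[-0.062,-0.004,-0.032],"angular":[-0.0121,0.018,0.0152],"claw":-1}]'

```text
clock: 11.12
tool_pos: [0.4653, 0.3366, 0.2744]
tool_rot: [2.493, -0.695, 2.192]
force: [0.0, -0.2, -3.2]
finger_gap: 0.007
gripper_force: 88.5
```

Request:
move_arm --deltas '[{"delta_pos":[-0.063,-0.003,-0.032],"angular":[-0.0121,0.018,0.0152],"claw":-1},{"delta_pos":[-0.063,-0.003,-0.032],"angular":[-0.0121,0.018,0.0152],"claw":-1},{"delta_pos":[-0.063,-0.003,-0.032],"angular":[-0.0121,0.018,0.0152],"claw":-1}]'

```text
clock: 11.37
tool_pos: [0.4675, 0.329, 0.2714]
tool_rot: [2.438, -0.805, 2.188]
force: [-0.1, -0.0, -2.5]
finger_gap: 0.0068
gripper_force: 88.5
```

```bash
cat > o.py <<'E'
from path import *
p,R,s=pose(); print(s["clock"],p.round(4),"mouth",(p+R.apply(mc)).round(4),"m elev",np.degrees(np.arcsin(R.apply(up)[2])).round(1),"base",(p+R.apply(base)).round(3),np.round(s["joints"],2))
MCu=np.r_[MC,.245];zu=ang(150-180,-al); Ru=frame(zu,ang(150-90)); pp,Rp,m=pourpose(al,62,12,0,lipz=.125); w=(Ru.inv()*Rp).as_rotvec()
i=18;Rr=Ru*Ro.from_rotvec(w*i/30); print("cmd mouth",(MCu+(pp+Rp.apply(mc)-MCu)*i/30).round(4),"rot err",np.degrees((Rr.inv()*R).as_rotvec()).round(2))
E
python3 o.py
```

```text
[-0.03 -0.61  2.41  0.2   0.94 -2.04]
11.3667 [0.4675 0.329  0.2714] mouth [0.5075 0.3302 0.1916] m elev 10.0 base [0.509 0.417 0.176] [ 0.08 -0.08  2.16  1.18  1.05 -0.86]
cmd mouth [0.5069 0.3317 0.1926] rot err [-0.25 -0.02  0.29]
```

Request:
move_arm --deltas '[{"delta_pos":[-0.068,-0.002,-0.038],"angular":[-0.0121,0.018,0.0152],"claw":-1},{"delta_pos":[-0.068,-0.002,-0.038],"angular":[-0.0121,0.018,0.0152],"claw":-1},{"delta_pos":[-0.068,-0.002,-0.038],"angular":[-0.0121,0.018,0.0152],"claw":-1},{"delta_pos":[-0.068,-0.001,-0.039],"angular":[-0.0121,0.018,0.0152],"claw":-1},{"delta_pos":[-0.068,-0.001,-0.039],"angular":[-0.0121,0.018,0.0152],"claw":-1}]'

```text
clock: 11.78
tool_pos: [0.4706, 0.3154, 0.2643]
tool_rot: [2.331, -0.99, 2.204]
force: [-0.0, -0.1, -2.6]
finger_gap: 0.0067
gripper_force: 88.6
```

Request:
move_arm --deltas '[{"delta_pos":[-0.068,-0.001,-0.039],"angular":[-0.0121,0.018,0.0152],"claw":-1},{"delta_pos":[-0.072,0.002,-0.046],"angular":[-0.0121,0.018,0.0152],"claw":-1},{"delta_pos":[-0.072,0.002,-0.046],"angular":[-0.0121,0.018,0.0152],"claw":-1},{"delta_pos":[-0.072,0.002,-0.046],"angular":[-0.0121,0.018,0.0152],"claw":-1},{"delta_pos":[-0.072,0.003,-0.046],"angular":[-0.0121,0.018,0.0152],"claw":-1}]'

```text
clock: 12.2
tool_pos: [0.4728, 0.3019, 0.2548]
tool_rot: [2.17, -1.171, 2.278]
force: [0.4, -0.8, -2.7]
finger_gap: 0.0068
gripper_force: 88.6
```

Request:
move_arm --deltas '[{"delta_pos":[-0.072,0.003,-0.046],"angular":[-0.0121,0.018,0.0152],"claw":-1},{"delta_pos":[-0.072,0.003,-0.046],"angular":[-0.0121,0.018,0.0152],"claw":-1},{"delta_pos":[-0.073,0.007,-0.053],"angular":[-0.0121,0.018,0.0152],"claw":-1},{"delta_pos":[-0.073,0.007,-0.053],"angular":[-0.0121,0.018,0.0152],"claw":-1},{"delta_pos":[-0.073,0.007,-0.053],"angular":[-0.0121,0.018,0.0152],"claw":-1}]'

```text
clock: 12.62
tool_pos: [0.4742, 0.289, 0.2431]
tool_rot: [1.831, -1.34, 2.533]
force: [-0.1, -0.1, -2.0]
finger_gap: 0.007
gripper_force: 88.7
```

Request:
move_arm --deltas '[{"delta_pos":[-0.073,0.007,-0.053],"angular":[-0.0121,0.018,0.0152],"claw":-1},{"delta_pos":[-0.073,0.007,-0.053],"angular":[-0.0121,0.018,0.0152],"claw":-1},{"delta_pos":[-0.073,0.007,-0.053],"angular":[-0.0121,0.018,0.0152],"claw":-1},{"delta_pos":[-0.073,0.013,-0.06],"angular":[-0.0121,0.018,0.0152],"claw":-1},{"delta_pos":[-0.073,0.013,-0.06],"angular":[-0.0121,0.018,0.0152],"claw":-1}]'

```text
clock: 13.03
tool_pos: [0.4742, 0.2771, 0.2291]
tool_rot: [0.814, -1.431, -2.816]
force: [-0.1, 0.6, -2.4]
finger_gap: 0.0068
gripper_force: 88.7
```

Request:
move_arm --deltas '[{"delta_pos":[-0.073,0.013,-0.06],"angular":[-0.0121,0.018,0.0152],"claw":-1},{"delta_pos":[-0.073,0.013,-0.06],"angular":[-0.0121,0.018,0.0152],"claw":-1},{"delta_pos":[-0.073,0.013,-0.06],"angular":[-0.0121,0.018,0.0152],"claw":-1},{"delta_pos":[-0.073,0.013,-0.06],"angular":[-0.0121,0.018,0.0152],"claw":-1}]'

```text
clock: 13.37
tool_pos: [0.4734, 0.2689, 0.2163]
tool_rot: [-0.022, -1.358, -2.045]
force: [0.9, -0.4, -0.9]
finger_gap: 0.0066
gripper_force: 88.8
```

Request:
move_arm --deltas '[{"delta_pos":[0,0,0],"angular":[0,0,0],"claw":-1},{"delta_pos":[0,0,0],"angular":[0,0,0],"claw":-1},{"delta_pos":[0,0,0],"angular":[0,0,0],"claw":-1},{"delta_pos":[0,0,0],"angular":[0,0,0],"claw":-1},{"delta_pos":[0,0,0],"angular":[0,0,0],"claw":-1}]'

```text
clock: 13.78
tool_pos: [0.4735, 0.2691, 0.2166]
tool_rot: [-0.019, -1.358, -2.048]
force: [-0.1, 0.4, -2.1]
finger_gap: 0.0069
gripper_force: 88.7
```

```bash
python3 o.py; python3 - <<'E'
from rig import robot
import cv2,numpy as np
p,_=robot.snapshot("top"); q,_=robot.snapshot("wrist"); s,_=robot.snapshot("scene")
a=cv2.resize(p[210:330,140:300],(400,300),interpolation=2); b=cv2.resize(q,(400,300)); c=cv2.resize(s[270:420,140:340],(400,300),interpolation=2)
cv2.imwrite("pics/m1.png",np.vstack([np.hstack([a,b]),np.hstack([c,c*0])]))
E
```

```text
[-0.03 -0.61  2.41  0.2   0.94 -2.04]
13.7833 [0.4735 0.2691 0.2166] mouth [0.5045 0.3271 0.1563] m elev -37.2 base [0.538 0.389 0.209] [-0.1   0.44  2.29  2.02  1.61 -1.19]
cmd mouth [0.5069 0.3317 0.1926] rot err [-26.42  38.87  32.98]
```

View pics/m1.png

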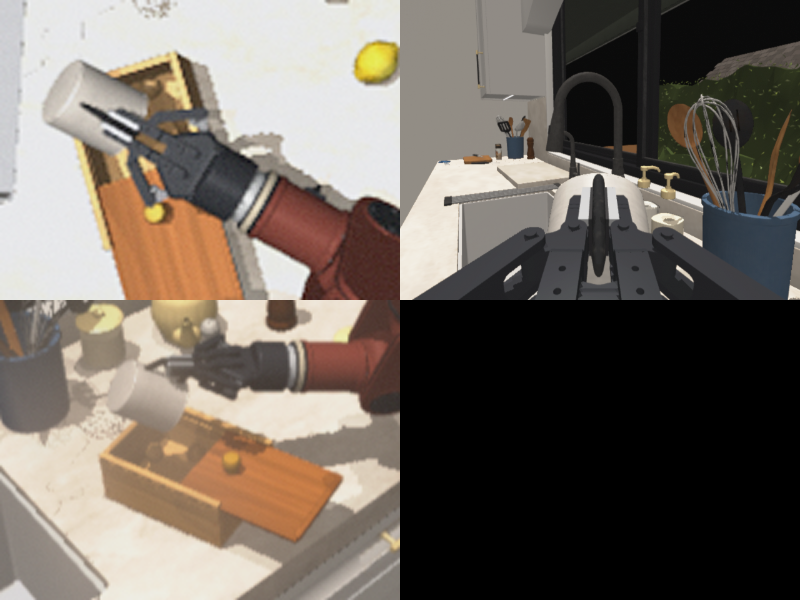

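The upper-left and lower-left panels show the cup tipped over the box mouth, with walnuts on the box floor at about (175,450) in the scene panel. I'll bring the cup upright and check that it is empty.

```bash
cat > r.py <<'E'
from path import *
pp,Rp,m=pourpose(al,62,12,0,lipz=.125); q=np.array([-.1,.44,2.29,2.02,1.61,-1.19])
pp=pp-[0,0,.001]
def show(nm,Q):
    Q,e,st,an=Q; print(nm,"err",round(e,4),"step",round(st,2),"deg",round(an),Q[-1].round(2),"wristmax",max(wristpt(x)[0] for x in Q).round(2),"minz",min(wristpt(x)[2] for x in Q).round(2)); return Q[-1]
p1=pp+[0,0,.06]; q=show("raise",chain(pp,Rp,p1,Rp,q,3))
p2=pg+[-.02,.0,.2]; 
n=26; q2=show("upright",chain(p1,Rp,p2,Rg,q,n)); plan(p1,Rp,p2,Rg,n,"upright")
w=(Rp.inv()*Rg).as_rotvec()/n; S=[(Rp*Ro.from_rotvec(w*i)) for i in range(n)]
dp=np.linalg.solve(sum(s.as_matrix() for s in S),p2-p1); p=p1.copy()
for i in range(n):
    p=p+S[i].apply(dp); R=Rp*Ro.from_rotvec(w*(i+1))
    if i%3==0: print(i,"tcp",p.round(3),"base",(p+R.apply(base)).round(3),"mouth",(p+R.apply(mc)).round(3),"wrist",(p-R.apply([0,0,.26])).round(3))
C=np.array([.425,-.478])
for chi in (120,140,160,180,200):
    z=ang(chi-180,-al); R=frame(z,ang(chi-90)); pr=np.r_[C,0.010]-R.apply(base)
    qa=show(f"to {chi}",chain(p2,Rg,pr+[0,0,.12],R,q2,12)); qb=show("down",chain(pr+[0,0,.12],R,pr,R,qa,5)); print(pr.round(3),wristpt(qb).round(2))
E
python3 r.py
```

```text
[-0.03 -0.61  2.41  0.2   0.94 -2.04]
raise err 0.0 step 0.08 deg 0 [-0.1   0.23  2.34  2.01  1.54 -1.05] wristmax 0.35 minz 0.16
upright err 0.0 step 0.11 deg 162 [-0.03 -0.75  2.35  0.18  1.13 -2.  ] wristmax 0.42 minz 0.22
upright 26 rows pos [0.025, -0.119, -0.157] ang [0.0407, -0.0223, -0.0512] mm/row 7.9 deg/row 6.22
0 tcp [0.466 0.265 0.277] base [0.525 0.387 0.264] mouth [0.498 0.32  0.214] wrist [0.36  0.032 0.233]
3 tcp [0.446 0.253 0.275] base [0.492 0.378 0.245] mouth [0.484 0.298 0.208] wrist [0.379 0.002 0.268]
6 tcp [0.428 0.238 0.272] base [0.465 0.359 0.223] mouth [0.473 0.273 0.205] wrist [ 0.393 -0.017  0.312]
9 tcp [0.413 0.219 0.27 ] base [0.445 0.332 0.201] mouth [0.467 0.247 0.205] wrist [ 0.399 -0.024  0.361]
12 tcp [0.401 0.199 0.27 ] base [0.433 0.299 0.183] mouth [0.464 0.221 0.211] wrist [ 0.396 -0.019  0.411]
15 tcp [0.391 0.177 0.272] base [0.429 0.261 0.172] mouth [0.462 0.196 0.221] wrist [ 0.383 -0.005  0.457]
18 tcp [0.384 0.155 0.277] base [0.432 0.222 0.169] mouth [0.461 0.174 0.237] wrist [0.359 0.015 0.495]
21 tcp [0.378 0.134 0.286] base [0.44  
[... 620 characters left out ...]
.35]
to 160 err 0.0 step 0.16 deg 40 [-1.21 -0.05  2.    0.41  0.94 -2.63] wristmax 0.27 minz 0.47
down err 0.0542 step 0.05 deg 0 [-1.18  0.14  2.05  0.43  0.7  -2.67] wristmax 0.25 minz 0.36
[ 0.342 -0.448  0.114] [ 0.25 -0.41  0.36]
to 180 err 0.2474 step 0.18 deg 20 [-1.17  0.07  1.84  0.26  1.07 -2.67] wristmax 0.28 minz 0.49
down err 0.2883 step 0.05 deg 0 [-1.14  0.24  1.9   0.22  0.83 -2.67] wristmax 0.29 minz 0.37
[ 0.337 -0.478  0.114] [ 0.29 -0.45  0.37]
to 200 err 0.5198 step 0.21 deg 0 [-1.11  0.19  1.7   0.11  1.15 -2.67] wristmax 0.33 minz 0.5
down err 0.532 step 0.05 deg 0 [-1.08  0.33  1.78  0.04  0.9  -2.67] wristmax 0.34 minz 0.37
[ 0.342 -0.508  0.114] [ 0.34 -0.47  0.37]
```

Request:
move_arm --deltas '[{"delta_pos":[0.489,0,0.104],"angular":[0,0,0],"claw":-1},{"delta_pos":[0.489,0,0.104],"angular":[0,0,0],"claw":-1},{"delta_pos":[0.489,0,0.104],"angular":[0,0,0],"claw":-1},{"delta_pos":[0.025,-0.119,-0.157],"angular":[0.0407,-0.0223,-0.0512],"claw":-1}]'

```text
clock: 14.27
tool_pos: [0.466, 0.2661, 0.2782]
tool_rot: [0.461, -1.373, -2.471]
force: [0.5, -0.1, -1.8]
finger_gap: 0.0065
gripper_force: 88.7
```

Request:
move_arm --deltas '[{"delta_pos":[0.025,-0.119,-0.157],"angular":[0.0407,-0.0223,-0.0512],"claw":-1},{"delta_pos":[0.025,-0.119,-0.157],"angular":[0.0407,-0.0223,-0.0512],"claw":-1},{"delta_pos":[0.025,-0.119,-0.157],"angular":[0.0407,-0.0223,-0.0512],"claw":-1},{"delta_pos":[0.025,-0.119,-0.157],"angular":[0.0407,-0.0223,-0.0512],"claw":-1},{"delta_pos":[0.025,-0.119,-0.157],"angular":[0.0407,-0.0223,-0.0512],"claw":-1}]'

```text
clock: 14.68
tool_pos: [0.433, 0.243, 0.2716]
tool_rot: [1.752, -1.056, 2.806]
force: [0.1, 1.0, -1.3]
finger_gap: 0.0066
gripper_force: 88.6
```

Request:
move_arm --deltas '[{"delta_pos":[0.025,-0.119,-0.157],"angular":[0.0407,-0.0223,-0.0512],"claw":-1},{"delta_pos":[0.025,-0.119,-0.157],"angular":[0.0407,-0.0223,-0.0512],"claw":-1},{"delta_pos":[0.025,-0.119,-0.157],"angular":[0.0407,-0.0223,-0.0512],"claw":-1},{"delta_pos":[0.025,-0.119,-0.157],"angular":[0.0407,-0.0223,-0.0512],"claw":-1},{"delta_pos":[0.025,-0.119,-0.157],"angular":[0.0407,-0.0223,-0.0512],"claw":-1}]'

```text
clock: 15.1
tool_pos: [0.4076, 0.2128, 0.2683]
tool_rot: [2.103, -0.62, 2.771]
force: [-0.3, 0.4, -1.6]
finger_gap: 0.0071
gripper_force: 88.6
```

Request:
move_arm --deltas '[{"delta_pos":[0.025,-0.119,-0.157],"angular":[0.0407,-0.0223,-0.0512],"claw":-1},{"delta_pos":[0.025,-0.119,-0.157],"angular":[0.0407,-0.0223,-0.0512],"claw":-1},{"delta_pos":[0.025,-0.119,-0.157],"angular":[0.0407,-0.0223,-0.0512],"claw":-1},{"delta_pos":[0.025,-0.119,-0.157],"angular":[0.0407,-0.0223,-0.0512],"claw":-1},{"delta_pos":[0.025,-0.119,-0.157],"angular":[0.0407,-0.0223,-0.0512],"claw":-1}]'

```text
clock: 15.52
tool_pos: [0.3901, 0.1773, 0.2705]
tool_rot: [2.379, -0.197, 2.892]
force: [-0.8, 0.4, -2.1]
finger_gap: 0.0067
gripper_force: 88.5
```

Request:
move_arm --deltas '[{"delta_pos":[0.025,-0.119,-0.157],"angular":[0.0407,-0.0223,-0.0512],"claw":-1},{"delta_pos":[0.025,-0.119,-0.157],"angular":[0.0407,-0.0223,-0.0512],"claw":-1},{"delta_pos":[0.025,-0.119,-0.157],"angular":[0.0407,-0.0223,-0.0512],"claw":-1},{"delta_pos":[0.025,-0.119,-0.157],"angular":[0.0407,-0.0223,-0.0512],"claw":-1},{"delta_pos":[0.025,-0.119,-0.157],"angular":[0.0407,-0.0223,-0.0512],"claw":-1}]'

```text
clock: 15.93
tool_pos: [0.3788, 0.1411, 0.2814]
tool_rot: [2.701, 0.174, 3.122]
force: [-0.0, 0.5, -1.4]
finger_gap: 0.0067
gripper_force: 88.4
```

Request:
move_arm --deltas '[{"delta_pos":[0.025,-0.119,-0.157],"angular":[0.0407,-0.0223,-0.0512],"claw":-1},{"delta_pos":[0.025,-0.119,-0.157],"angular":[0.0407,-0.0223,-0.0512],"claw":-1},{"delta_pos":[0.025,-0.119,-0.157],"angular":[0.0407,-0.0223,-0.0512],"claw":-1},{"delta_pos":[0.025,-0.119,-0.157],"angular":[0.0407,-0.0223,-0.0512],"claw":-1},{"delta_pos":[0.025,-0.119,-0.157],"angular":[0.0407,-0.0223,-0.0512],"claw":-1}]'

```text
clock: 16.35
tool_pos: [0.3703, 0.1086, 0.3021]
tool_rot: [3.138, 0.435, -2.793]
force: [0.2, -0.0, -2.3]
finger_gap: 0.0069
gripper_force: 88.3
```

Request:
move_arm --deltas '[{"delta_pos":[0,0,0],"angular":[0,0,0],"claw":-1},{"delta_pos":[0,0,0],"angular":[0,0,0],"claw":-1},{"delta_pos":[0,0,0],"angular":[0,0,0],"claw":-1}]'

```text
clock: 16.6
tool_pos: [0.3706, 0.1092, 0.3017]
tool_rot: [3.13, 0.433, -2.8]
force: [-0.3, 0.3, -2.1]
finger_gap: 0.0069
gripper_force: 88.3
```

```bash
cat > s.py <<'E'
from path import *
from rig import robot
p,R,s=pose(); c=robot.camera_model("top"); im,d=robot.snapshot("top"); cv2.imwrite("pics/top2.png",im)
A=(c["intrinsics"],c["R"],c["t"]); W=cloud(d,*A)
print(s["clock"],p.round(4),s["tool_rot"],"want",(pg+[-.02,0,.2]).round(4),Rg.as_euler("xyz"))
mw=p+R.apply(mc); b=p+R.apply(base); print("mouth",mw.round(3),"base",b.round(3),np.round(s["force"],2))
r=np.hypot(W[...,0]-mw[0],W[...,1]-mw[1]); k=(r<.03)&(d>0); print("in cup z-base",np.percentile(W[k][:,2]-b[2],[0,10,50,90,100]).round(3),k.sum())
# box contents
yaw=np.radians(18.6); X=W[...,0]-.4786; Y=W[...,1]-.3285; bx=X*np.cos(yaw)+Y*np.sin(yaw); by=-X*np.sin(yaw)+Y*np.cos(yaw)
k=(bx>-.02)&(bx<.09)&(abs(by)<.06)&(W[...,2]>.02)&(d>0); ys,xs=np.where(k); print("box pts above floor",k.sum(),len(ys))
e=cv2.cvtColor(im,cv2.COLOR_BGR2HSV)
cv2.imwrite("pics/b2.png",np.hstack([cv2.resize(im[225:320,150:245],(400,400),interpolation=2),cv2.resize(im[220:315,220:315],(400,400),interpolation=2)]))
E
python3 s.py
```

```text
[-0.03 -0.61  2.41  0.2   0.94 -2.04]
16.6 [0.3706 0.1092 0.3017] [ 3.13044784  0.43337762 -2.79978348] want [0.3718 0.1085 0.3039] [ 3.14159265  0.43633231 -2.78729082]
mouth [0.453 0.139 0.286] base [0.453 0.14  0.198] [-0.28  0.32 -2.14]
in cup z-base [-0.205 -0.193 -0.001  0.003  0.008] 401
box pts above floor 184 184
```

```bash
cat > t.py <<'E'
from path import *
C=np.array([.425,-.478]); chi=140; z=ang(chi-180,-al); R=frame(z,ang(chi-90)); pr=np.r_[C,0.010]-R.apply(base)
p,R0,s=pose(); plan(p,R0,pr+[0,0,.10],R,20,"rack"); print((pr+[0,0,.1]).round(4),R.as_euler("xyz"),R.inv().apply([0,0,1]))
E
python3 t.py
```

```text
[-0.03 -0.61  2.41  0.2   0.94 -2.04]
rack 20 rows pos [-0.034, -0.69, 0.133] ang [0.0143, -0.0003, 0.03] mm/row 28.1 deg/row 2.99
[ 0.3577 -0.4215  0.2139] [3.14159265 0.43633231 2.44346095] [-4.22618262e-01  2.77555756e-17 -9.06307787e-01]
```

Request:
move_arm --deltas '[{"delta_pos":[-0.017,-0.345,0.066],"angular":[0.0072,0,0.015],"claw":-1},{"delta_pos":[-0.034,-0.69,0.133],"angular":[0.0143,-0.0003,0.03],"claw":-1},{"delta_pos":[-0.034,-0.69,0.133],"angular":[0.0143,-0.0003,0.03],"claw":-1},{"delta_pos":[-0.034,-0.69,0.133],"angular":[0.0143,-0.0003,0.03],"claw":-1},{"delta_pos":[-0.034,-0.69,0.133],"angular":[0.0143,-0.0003,0.03],"claw":-1}]'

```text
clock: 17.07
tool_pos: [0.4177, -0.0084, 0.2815]
tool_rot: [3.134, 0.434, -3.036]
force: [-0.4, -0.2, -2.1]
finger_gap: 0.007
gripper_force: 88.3
```

Request:
move_arm --deltas '[{"delta_pos":[-0.034,-0.69,0.133],"angular":[0.0143,-0.0003,0.03],"claw":-1},{"delta_pos":[-0.034,-0.69,0.133],"angular":[0.0143,-0.0003,0.03],"claw":-1},{"delta_pos":[-0.034,-0.69,0.133],"angular":[0.0143,-0.0003,0.03],"claw":-1},{"delta_pos":[-0.034,-0.69,0.133],"angular":[0.0143,-0.0003,0.03],"claw":-1},{"delta_pos":[-0.034,-0.69,0.133],"angular":[0.0143,-0.0003,0.03],"claw":-1}]'

```text
clock: 17.48
tool_pos: [0.4357, -0.1461, 0.2594]
tool_rot: [3.136, 0.435, 2.986]
force: [0.2, 0.1, -1.8]
finger_gap: 0.0069
gripper_force: 88.3
```

Request:
move_arm --deltas '[{"delta_pos":[-0.034,-0.69,0.133],"angular":[0.0143,-0.0003,0.03],"claw":-1},{"delta_pos":[-0.034,-0.69,0.133],"angular":[0.0143,-0.0003,0.03],"claw":-1},{"delta_pos":[-0.034,-0.69,0.133],"angular":[0.0143,-0.0003,0.03],"claw":-1},{"delta_pos":[-0.034,-0.69,0.133],"angular":[0.0143,-0.0003,0.03],"claw":-1},{"delta_pos":[-0.034,-0.69,0.133],"angular":[0.0143,-0.0003,0.03],"claw":-1}]'

```text
clock: 17.9
tool_pos: [0.4176, -0.2837, 0.2378]
tool_rot: [3.138, 0.437, 2.726]
force: [-0.2, -0.4, -1.8]
finger_gap: 0.007
gripper_force: 88.3
```

Request:
move_arm --deltas '[{"delta_pos":[-0.034,-0.69,0.133],"angular":[0.0143,-0.0003,0.03],"claw":-1},{"delta_pos":[-0.034,-0.69,0.133],"angular":[0.0143,-0.0003,0.03],"claw":-1},{"delta_pos":[-0.034,-0.69,0.133],"angular":[0.0143,-0.0003,0.03],"claw":-1},{"delta_pos":[-0.034,-0.69,0.133],"angular":[0.0143,-0.0003,0.03],"claw":-1},{"delta_pos":[-0.034,-0.69,0.133],"angular":[0.0143,-0.0003,0.03],"claw":-1}]'

```text
clock: 18.32
tool_pos: [0.3647, -0.4119, 0.2164]
tool_rot: [3.139, 0.439, 2.465]
force: [0.8, -0.5, -2.3]
finger_gap: 0.0068
gripper_force: 88.3
```

Request:
move_arm --deltas '[{"delta_pos":[-0.017,-0.345,0.066],"angular":[0.0072,0,0.015],"claw":-1},{"delta_pos":[0,0,0],"angular":[0,0,0],"claw":-1},{"delta_pos":[0,0,0],"angular":[0,0,0],"claw":-1},{"delta_pos":[0,0,0],"angular":[0,0,0],"claw":-1},{"delta_pos":[0,0,0],"angular":[0,0,0],"claw":-1}]'

```text
clock: 18.73
tool_pos: [0.359, -0.4214, 0.2156]
tool_rot: [3.141, 0.441, 2.446]
force: [-0.2, 0.2, -2.5]
finger_gap: 0.0064
gripper_force: 88.3
```

```bash
cat > u.py <<'E'
from path import *
from rig import robot
p,R,s=pose(); c=robot.camera_model("top"); im,d=robot.snapshot("top"); cv2.imwrite("pics/top3.png",im)
A=(c["intrinsics"],c["R"],c["t"]); W=cloud(d,*A); Z=W[...,2]
b=p+R.apply(base); mw=p+R.apply(mc); print(s["clock"],p.round(4),np.round(s["tool_rot"],4),"base",b.round(4),"force",np.round(s["force"],2),np.round(s["joints"],2))
n=(np.hypot(W[...,0]-mw[0],W[...,1]-mw[1])<.05)&(d>0); k=n&(abs(Z-mw[2])<.012); q=W[k]; print("rim seen",k.sum(),(q.min(0)+q.max(0))/2,np.median(q,0),"expect",mw.round(4))
g=(d>0)&(Z>.085)&(Z<.105)&(abs(W[...,0]-.44)<.06)&(abs(W[...,1]+.334)<.06); q=W[g]; print("mug rim",g.sum(),q.min(0),q.max(0))
dark=(im.max(2)<75)
for nm,u0,u1 in (("L",350,372),("R",476,500)):
    m=np.zeros(d.shape,np.uint8); m[255:315,u0:u1]=dark[255:315,u0:u1]; ys,xs=np.where(m>0)
    if len(xs): X=np.array([ray(u,v,.01,*A)[:2] for u,v in zip(xs,ys)]); print(nm,len(xs),X.mean(0),X.min(0),X.max(0))
yaw=np.radians(18.6); X=W[...,0]-.4786; Y=W[...,1]-.3285; bx=X*np.cos(yaw)+Y*np.sin(yaw); by=-X*np.sin(yaw)+Y*np.cos(yaw)
k=(bx>-.02)&(bx<.09)&(abs(by)<.06)&(Z>.02)&(d>0); print("box nuts px",k.sum())
o=np.load("top0.npz"); W0=cloud(o["d"],o["K"],o["R"],o["t"]); df=(abs(Z-W0[...,2])>.012)&(d>0)&(o["d"]>0); df=cv2.morphologyEx(df.astype(np.uint8),cv2.MORPH_OPEN,np.ones((3,3),np.uint8))
N,_,st,ce=cv2.connectedComponentsWithStats(df)
for i in range(1,N): print("changed",st[i],ce[i].round())
cv2.imwrite("pics/b3.png",np.hstack([cv2.resize(im[225:320,150:245],(400,400),interpolation=2),cv2.resize(im[220:315,380:475+20],(400,400),interpolation=2)]))
E
python3 u.py
```

```text
[-0.03 -0.61  2.41  0.2   0.94 -2.04]
18.7333 [ 0.359  -0.4214  0.2156] [3.1414 0.4407 2.4459] base [ 0.4267 -0.478   0.112 ] force [-0.24  0.24 -2.47] [-1.09 -0.1   2.09  0.24  0.76 -2.1 ]
rim seen 105 [ 0.42495613 -0.47934013  0.19561657] [ 0.42411489 -0.49435519  0.19521806] expect [ 0.4264 -0.4778  0.2   ]
mug rim 160 [ 0.4023408  -0.37637085  0.08530982] [ 0.49993524 -0.29118047  0.1042689 ]
L 19 [ 0.45145707 -0.1841438 ] [ 0.40797877 -0.19689276] [ 0.48836246 -0.17758433]
R 88 [ 0.42026171 -0.59151864] [ 0.38296147 -0.60127602] [ 0.46963148 -0.57650164]
box nuts px 182
changed [ 171  237   48   47 1503] [194. 260.]
changed [245 259  27  35 493] [258. 273.]
changed [271 270   3   6  18] [272. 272.]
changed [    0   277   486   203 40380] [236. 411.]
changed [198 291   9   9  68] [202. 295.]
changed [ 186  300   53   49 1771] [212. 324.]
```

The numbers agree: the cup is empty, and the depth comparison shows only the lid, knob, cup and arm have changed, so nothing spilled. Lowering the cup to the rack.

Request:
move_arm --deltas '[{"delta_pos":[0.2,0,0.43],"angular":[0,0,0],"claw":-1},{"delta_pos":[0.25,0,0.54],"angular":[0,0,0],"claw":-1},{"delta_pos":[0.25,0,0.54],"angular":[0,0,0],"claw":-1},{"delta_pos":[0.16,0,0.34],"angular":[0,0,0],"claw":-1},{"delta_pos":[0.1,0,0.21],"angular":[0,0,0],"claw":-1}]'

```text
clock: 19.2
tool_pos: [0.3588, -0.4208, 0.1228]
tool_rot: [3.141, 0.439, 2.446]
force: [-1.0, -0.2, -2.3]
finger_gap: 0.0068
gripper_force: 88.3
```

Request:
move_arm --deltas '[{"delta_pos":[0.03,0,0.06],"angular":[0,0,0],"claw":-1},{"delta_pos":[0,0,0],"angular":[0,0,0],"claw":-1},{"delta_pos":[0,0,0],"angular":[0,0,0],"claw":-1},{"delta_pos":[0,0,0],"angular":[0,0,0],"claw":-1}]'

```text
clock: 19.53
tool_pos: [0.3594, -0.4234, 0.1239]
tool_rot: [-3.14, 0.444, 2.446]
force: [-0.2, -1.0, -1.6]
finger_gap: 0.0067
gripper_force: 88.3
```

```bash
python3 u.py | sed -n 2,3p
```

```text
19.5333 [ 0.3594 -0.4234  0.1239] [-3.1398  0.4439  2.4458] base [ 0.4273 -0.4804  0.0206] force [-0.19 -0.98 -1.64] [-1.09  0.06  2.14  0.31  0.55 -2.19]
rim seen 92 [ 0.42472449 -0.48222667  0.10397831] [ 0.42311086 -0.49490394  0.10371381] expect [ 0.4269 -0.4799  0.1086]
```

Request:
move_arm --deltas '[{"delta_pos":[0.03,0,0.07],"angular":[0,0,0],"claw":-1},{"delta_pos":[0.03,0,0.06],"angular":[0,0,0],"claw":-1},{"delta_pos":[0,0,0],"angular":[0,0,0],"claw":-1},{"delta_pos":[0,0,0],"angular":[0,0,0],"claw":-1}]'

```text
clock: 19.92
tool_pos: [0.3587, -0.4224, 0.1163]
tool_rot: [-3.141, 0.441, 2.445]
force: [-0.2, -0.7, -1.4]
finger_gap: 0.0067
gripper_force: 88.3
```

Request:
move_arm --deltas '[{"delta_pos":[0.011,0,0.023],"angular":[0,0,0],"claw":-1},{"delta_pos":[0.011,0,0.023],"angular":[0,0,0],"claw":-1},{"delta_pos":[0,0,0],"angular":[0,0,0],"claw":-1}]'

```text
clock: 20.17
tool_pos: [0.3588, -0.4226, 0.1143]
tool_rot: [-3.141, 0.441, 2.445]
force: [-0.9, -0.7, -1.4]
finger_gap: 0.0067
gripper_force: 88.4
```

Predicted contact is at TCP z ≈ 0.1142, so the last approach goes in 0.7 mm steps.

Request:
move_arm --deltas '[{"delta_pos":[0.008,0,0.016],"angular":[0,0,0],"claw":-1},{"delta_pos":[0,0,0],"angular":[0,0,0],"claw":-1}]'

```text
clock: 20.33
tool_pos: [0.359, -0.4229, 0.1142]
tool_rot: [-3.141, 0.442, 2.445]
force: [-0.3, 0.7, -0.2]
finger_gap: 0.0065
gripper_force: 88.7
```

Request:
move_arm --deltas '[{"delta_pos":[0.008,0,0.016],"angular":[0,0,0],"claw":-1},{"delta_pos":[0,0,0],"angular":[0,0,0],"claw":-1}]'

```text
clock: 20.5
tool_pos: [0.3592, -0.4232, 0.114]
tool_rot: [-3.14, 0.443, 2.445]
force: [-2.5, 2.8, 5.6]
finger_gap: 0.0069
gripper_force: 89.7
```

Request:
move_arm --deltas '[{"delta_pos":[-0.004,0,-0.008],"angular":[0,0,0],"claw":-1},{"delta_pos":[0,0,0],"angular":[0,0,0],"claw":-1},{"delta_pos":[0,0,0],"angular":[0,0,0],"claw":-0.6},{"delta_pos":[0,0,0],"angular":[0,0,0],"claw":-0.3},{"delta_pos":[0,0,0],"angular":[0,0,0],"claw":-0.2}]' --grip_force 20

```text
clock: 20.92
tool_pos: [0.3588, -0.4226, 0.1133]
tool_rot: [-3.141, 0.441, 2.445]
force: [-1.1, 1.2, 0.8]
finger_gap: 0.0344
gripper_force: 0.0
```

Request:
move_arm --deltas '[{"delta_pos":[0,0,0],"angular":[0,0,0],"claw":-0.2},{"delta_pos":[-0.06,0,-0.12],"angular":[0,0,0],"claw":-0.2},{"delta_pos":[-0.17,0,-0.36],"angular":[0,0,0],"claw":-0.2},{"delta_pos":[-0.3,0,-0.64],"angular":[0,0,0],"claw":-0.2},{"delta_pos":[-0.3,0,-0.64],"angular":[0,0,0],"claw":-0.2}]'

```text
clock: 21.33
tool_pos: [0.3582, -0.4217, 0.1911]
tool_rot: [3.141, 0.438, 2.444]
force: [0.5, -0.5, 0.7]
finger_gap: 0.0345
gripper_force: 0.0
```

Request:
move_arm --deltas '[{"delta_pos":[-0.3,0,-0.64],"angular":[0,0,0],"claw":0},{"delta_pos":[-0.3,0,-0.64],"angular":[0,0,0],"claw":0.2},{"delta_pos":[-0.1,0,-0.21],"angular":[0,0,0],"claw":0.5}]'

```text
clock: 21.58
tool_pos: [0.3597, -0.4242, 0.263]
tool_rot: [-3.137, 0.449, 2.446]
force: [0.1, -1.2, 0.7]
finger_gap: 0.0621
gripper_force: 0.0
```

```bash
cat > v.py <<'E'
from ik import *
from rig import robot
p,R0,s=pose(); c=robot.camera_model("top"); im,d=robot.snapshot("top"); A=(c["intrinsics"],c["R"],c["t"]); W=cloud(d,*A); Z=W[...,2]
for nm,x,y in (("mug",.442,-.334),("cup",.426,-.479)):
    g=(d>0)&(Z>.083)&(Z<.108)&(np.hypot(W[...,0]-x,W[...,1]-y)<.05); q=W[g]; print(nm,g.sum(),q.min(0).round(4),q.max(0).round(4))
print(s["clock"],p.round(4),np.round(s["joints"],2))
G=frame([0,0,-1],-ang(18.5)) ; G2=frame([0,0,-1],ang(18.5))
mid=np.array([.36,-.05,.30]); k=np.array([.4005,.3055,.23])
for g,n in ((G,"neg"),(G2,"pos")):
    plan(p,R0,k,g,26,n); w=(R0.inv()*g).as_rotvec()/26; q=np.array(s["joints"]); S=[R0*Ro.from_rotvec(w*i) for i in range(27)]; dp=np.linalg.solve(sum(x.as_matrix() for x in S[:26]),k-p); x=p.copy(); em=0; sm=0
    for i in range(26):
        x=x+S[i].apply(dp); q2,e=ik(x,S[i+1],q); em=max(em,e); sm=max(sm,abs(q2-q).max()); q=q2
        if i%5==0: print(x.round(3),end=" ")
    print(n,em,sm,q.round(2))
E
python3 v.py
```

```text
mug 157 [ 0.4024 -0.3778  0.083 ] [ 0.4906 -0.2905  0.1031]
cup 97 [ 0.384  -0.5225  0.0833] [ 0.4655 -0.44    0.1037]
21.5833 [ 0.3597 -0.4242  0.263 ] [-1.09 -0.16  2.05  0.22  0.85 -2.07]
neg 26 rows pos [-0.537, 0.775, 0.07] ang [-0.0142, 0.0039, -0.062] mm/row 37.8 deg/row 5.74
[ 0.395 -0.414  0.27 ] [ 0.551 -0.311  0.29 ] [ 0.641 -0.147  0.29 ] [0.643 0.039 0.274] [0.556 0.203 0.25 ] [0.4   0.305 0.23 ] neg 0.21505382045407453 0.07197535408201039 [ 0.59  0.    1.91 -0.15  1.21 -2.67]
pos 26 rows pos [0.559, 0.438, -0.091] ang [0.0029, 0.0107, 0.0133] mm/row 28.6 deg/row 1.56
[ 0.354 -0.397  0.257] [ 0.335 -0.257  0.231] [ 0.329 -0.115  0.216] [0.338 0.027 0.211] [0.362 0.168 0.216] [0.401 0.305 0.23 ] pos 8.532335029067991e-09 0.11623580957164481 [ 0.49 -0.    1.91  0.    1.23  0.17]
```

The cup stands on the rack with its centre at about (0.425, -0.481), 62 mm clear of the mug, and the mug has not moved. Returning to the knob.

Request:
move_arm --deltas '[{"delta_pos":[0.28,0.22,-0.045],"angular":[0.0015,0.0054,0.0066],"claw":0.5},{"delta_pos":[0.559,0.438,-0.091],"angular":[0.0029,0.0107,0.0133],"claw":0.5},{"delta_pos":[0.559,0.438,-0.091],"angular":[0.0029,0.0107,0.0133],"claw":0.5},{"delta_pos":[0.559,0.438,-0.091],"angular":[0.0029,0.0107,0.0133],"claw":0.5},{"delta_pos":[0.559,0.438,-0.091],"angular":[0.0029,0.0107,0.0133],"claw":0.5}]'

```text
clock: 22.05
tool_pos: [0.3372, -0.2958, 0.23]
tool_rot: [3.123, 0.361, 2.342]
force: [0.8, -0.3, 0.5]
finger_gap: 0.0641
gripper_force: 0.0
```

Request:
move_arm --deltas '[{"delta_pos":[0.559,0.438,-0.091],"angular":[0.0029,0.0107,0.0133],"claw":0.5},{"delta_pos":[0.559,0.438,-0.091],"angular":[0.0029,0.0107,0.0133],"claw":0.5},{"delta_pos":[0.559,0.438,-0.091],"angular":[0.0029,0.0107,0.0133],"claw":0.5},{"delta_pos":[0.559,0.438,-0.091],"angular":[0.0029,0.0107,0.0133],"claw":0.5},{"delta_pos":[0.559,0.438,-0.091],"angular":[0.0029,0.0107,0.0133],"claw":0.5}]'

```text
clock: 22.47
tool_pos: [0.3273, -0.1542, 0.2135]
tool_rot: [3.112, 0.275, 2.234]
force: [0.6, 0.5, -0.3]
finger_gap: 0.0645
gripper_force: 0.0
```

Request:
move_arm --deltas '[{"delta_pos":[0.559,0.438,-0.091],"angular":[0.0029,0.0107,0.0133],"claw":0.5},{"delta_pos":[0.559,0.438,-0.091],"angular":[0.0029,0.0107,0.0133],"claw":0.5},{"delta_pos":[0.559,0.438,-0.091],"angular":[0.0029,0.0107,0.0133],"claw":0.5},{"delta_pos":[0.559,0.438,-0.091],"angular":[0.0029,0.0107,0.0133],"claw":0.5},{"delta_pos":[0.559,0.438,-0.091],"angular":[0.0029,0.0107,0.0133],"claw":0.5}]'

```text
clock: 22.88
tool_pos: [0.3318, -0.0114, 0.2073]
tool_rot: [3.112, 0.189, 2.131]
force: [0.8, -1.2, -0.2]
finger_gap: 0.0639
gripper_force: 0.0
```

Request:
move_arm --deltas '[{"delta_pos":[0.559,0.438,-0.091],"angular":[0.0029,0.0107,0.0133],"claw":0.5},{"delta_pos":[0.559,0.438,-0.091],"angular":[0.0029,0.0107,0.0133],"claw":0.5},{"delta_pos":[0.559,0.438,-0.091],"angular":[0.0029,0.0107,0.0133],"claw":0.5},{"delta_pos":[0.559,0.438,-0.091],"angular":[0.0029,0.0107,0.0133],"claw":0.5},{"delta_pos":[0.559,0.438,-0.091],"angular":[0.0029,0.0107,0.0133],"claw":0.5}]'

```text
clock: 23.3
tool_pos: [0.351, 0.1303, 0.2103]
tool_rot: [3.12, 0.103, 2.028]
force: [-0.1, 0.4, 0.1]
finger_gap: 0.0641
gripper_force: 0.0
```

Request:
move_arm --deltas '[{"delta_pos":[0.559,0.438,-0.091],"angular":[0.0029,0.0107,0.0133],"claw":0.5},{"delta_pos":[0.559,0.438,-0.091],"angular":[0.0029,0.0107,0.0133],"claw":0.5},{"delta_pos":[0.559,0.438,-0.091],"angular":[0.0029,0.0107,0.0133],"claw":0.5},{"delta_pos":[0.559,0.438,-0.091],"angular":[0.0029,0.0107,0.0133],"claw":0.5},{"delta_pos":[0.559,0.438,-0.091],"angular":[0.0029,0.0107,0.0133],"claw":0.5}]'

```text
clock: 23.72
tool_pos: [0.3854, 0.2685, 0.222]
tool_rot: [3.138, 0.018, 1.925]
force: [0.4, 0.1, 0.1]
finger_gap: 0.0637
gripper_force: 0.0
```

Request:
move_arm --deltas '[{"delta_pos":[0.559,0.438,-0.091],"angular":[0.0029,0.0107,0.0133],"claw":0.5},{"delta_pos":[0.28,0.22,-0.045],"angular":[0.0015,0.0054,0.0066],"claw":0.5},{"delta_pos":[0,0,0],"angular":[0,0,0],"claw":0.5},{"delta_pos":[0,0,0],"angular":[0,0,0],"claw":0.5},{"delta_pos":[0,0,0],"angular":[0,0,0],"claw":0.5}]'

```text
clock: 24.13
tool_pos: [0.3986, 0.3068, 0.2275]
tool_rot: [-3.139, -0.006, 1.894]
force: [-0.7, 0.3, 0.1]
finger_gap: 0.0643
gripper_force: 0.0
```

```bash
python3 d.py w7; python3 f.py | head -1; python3 - <<'E'
from h import *
p,R,s=pose(); plan(p,R,[.4008,.3058,.167],frame([0,0,-1],ang(18.6)),5)
E
```

```text
24.1333 [0.3986 0.3068 0.2275] [-3.1393 -0.0062  1.8941] [0.4958, -0.0028, 1.9173, 0.0069, 1.2282, 0.1701]
knob 2095 322.6458233890215 276.3522673031026 [0.40083922 0.30642857 0.108     ] [0.40068947 0.30671497 0.10879793]
 5 rows pos [-0.009, 0.009, 0.304] ang [-0.0002, -0.0008, -0.0002] mm/row 12.2 deg/row 0.08
```

View pics/w7.png

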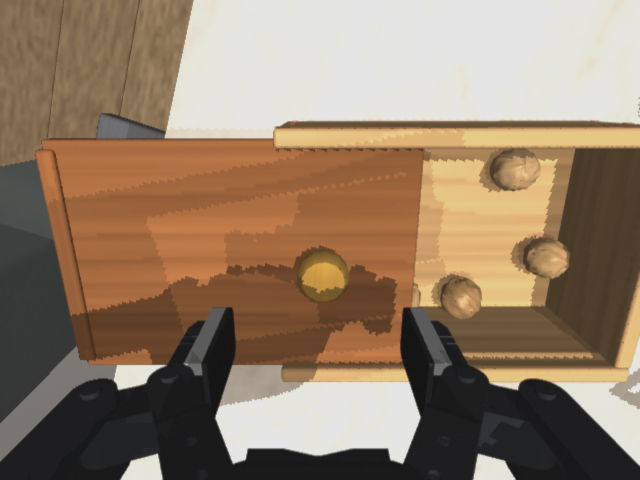

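The view shows three walnuts at (515,170), (547,258) and (461,297), and a fourth just under the lid edge at (416,295). The other two must be under the lid. The knob is at (323,276). I'll grip it and close the lid.

Request:
move_arm --deltas '[{"delta_pos":[0,0.01,0.3],"angular":[0,0,0],"claw":0.5},{"delta_pos":[0,0.02,0.4],"angular":[0,0,0],"claw":0.5},{"delta_pos":[0,0.01,0.4],"angular":[0,0,0],"claw":0.5},{"delta_pos":[0,0,0.35],"angular":[0,0,0],"claw":0.5},{"delta_pos":[0,0,0],"angular":[0,0,0],"claw":-0.2}]' --grip_force 30

```text
clock: 24.6
tool_pos: [0.3987, 0.3069, 0.1671]
tool_rot: [-3.136, -0.006, 1.893]
force: [-0.7, -0.7, -0.5]
finger_gap: 0.0537
gripper_force: 0.0
```

Request:
move_arm --deltas '[{"delta_pos":[0,0,0],"angular":[0,0,0],"claw":-1},{"delta_pos":[0,0,0],"angular":[0,0,0],"claw":-1},{"delta_pos":[0,0,0],"angular":[0,0,0],"claw":-1},{"delta_pos":[0,0,0],"angular":[0,0,0],"claw":-1}]'

```text
clock: 24.93
tool_pos: [0.4012, 0.3086, 0.1717]
tool_rot: [3.14, -0.007, 1.894]
force: [-0.0, -0.9, -1.5]
finger_gap: 0.0259
gripper_force: 30.0
```

Request:
move_arm --deltas '[{"delta_pos":[0,0.2,0],"angular":[0,0,0],"claw":-1},{"delta_pos":[0,0.35,0],"angular":[0,0,0],"claw":-1},{"delta_pos":[0,0.4,0],"angular":[0,0,0],"claw":-1},{"delta_pos":[0,0.4,0],"angular":[0,0,0],"claw":-1},{"delta_pos":[0,0.4,0],"angular":[0,0,0],"claw":-1}]'

```text
clock: 25.35
tool_pos: [0.4685, 0.3312, 0.1716]
tool_rot: [3.141, -0.007, 1.894]
force: [-2.4, -1.9, 2.3]
finger_gap: 0.0256
gripper_force: 30.4
```

Request:
move_arm --deltas '[{"delta_pos":[0,0.4,0],"angular":[0,0,0],"claw":-1},{"delta_pos":[0,0.4,0],"angular":[0,0,0],"claw":-1},{"delta_pos":[0,0.3,0],"angular":[0,0,0],"claw":-1},{"delta_pos":[0,0.15,0],"angular":[0,0,0],"claw":-1},{"delta_pos":[0,0,0],"angular":[0,0,0],"claw":-1}]'

```text
clock: 25.77
tool_pos: [0.5165, 0.3473, 0.1717]
tool_rot: [3.138, -0.008, 1.893]
force: [1.6, -0.7, 2.0]
finger_gap: 0.026
gripper_force: 30.8
```

Request:
move_arm --deltas '[{"delta_pos":[0,0.05,0],"angular":[0,0,0],"claw":-1},{"delta_pos":[0,0.05,0],"angular":[0,0,0],"claw":-1},{"delta_pos":[0,0,0],"angular":[0,0,0],"claw":-1}]'

```text
clock: 26.02
tool_pos: [0.5186, 0.3481, 0.1716]
tool_rot: [3.14, -0.007, 1.894]
force: [-0.1, -2.0, 4.2]
finger_gap: 0.0258
gripper_force: 30.9
```

Request:
move_arm --deltas '[{"delta_pos":[0,0.05,0],"angular":[0,0,0],"claw":-1},{"delta_pos":[0,0,0],"angular":[0,0,0],"claw":-1}]'

```text
clock: 26.18
tool_pos: [0.5194, 0.3484, 0.1716]
tool_rot: [-3.139, -0.007, 1.894]
force: [-5.0, -4.0, 8.3]
finger_gap: 0.0257
gripper_force: 31.3
```

Request:
move_arm --deltas '[{"delta_pos":[0,0.05,0],"angular":[0,0,0],"claw":-1},{"delta_pos":[0,0,0],"angular":[0,0,0],"claw":-1}]'

```text
clock: 26.35
tool_pos: [0.5197, 0.3485, 0.1715]
tool_rot: [-3.135, -0.006, 1.894]
force: [-12.3, -7.5, 13.4]
finger_gap: 0.0259
gripper_force: 31.9
```

The lid is at its stop, so I'll ease off, release and withdraw upwards.

Request:
move_arm --deltas '[{"delta_pos":[0,-0.03,0],"angular":[0,0,0],"claw":-1},{"delta_pos":[0,0,0],"angular":[0,0,0],"claw":-0.1},{"delta_pos":[0,0,0],"angular":[0,0,0],"claw":0.4},{"delta_pos":[0,0,0],"angular":[0,0,0],"claw":0.5},{"delta_pos":[0,0,-0.3],"angular":[0,0,0],"claw":0.5}]'

```text
clock: 26.77
tool_pos: [0.5197, 0.3483, 0.1804]
tool_rot: [-3.137, -0.007, 1.894]
force: [0.1, -0.3, 0.1]
finger_gap: 0.0638
gripper_force: 0.0
```

Request:
move_arm --deltas '[{"delta_pos":[0,0,-0.8],"angular":[0,0,0],"claw":0.5},{"delta_pos":[0,0,-0.8],"angular":[0,0,0],"claw":0.5},{"delta_pos":[0,0,-0.6],"angular":[0,0,0],"claw":0.5},{"delta_pos":[0,0,0],"angular":[0,0,0],"claw":0.5},{"delta_pos":[0,0,0],"angular":[0,0,0],"claw":0.5}]'

```text
clock: 27.18
tool_pos: [0.5225, 0.3489, 0.2744]
tool_rot: [3.136, -0.008, 1.894]
force: [-1.0, 0.6, -0.6]
finger_gap: 0.0641
gripper_force: 0.0
```

```bash
python3 d.py w8; python3 - <<'E'
from h import *
from rig import robot
im,d,K,R,t=load("w.npz"); W=cloud(d,K,R,t); Z=W[...,2]; ok=d>0
m=(Z>.1)&(Z<.125)&ok&(abs(W[...,0]-.52)<.05)&(abs(W[...,1]-.345)<.05); ys,xs=np.where(m)
print("knob",m.sum(),ray(xs.mean(),ys.mean(),.108,K,R,t))
yaw=np.radians(18.6); X=W[...,0]-.4786; Y=W[...,1]-.3285; bx=X*np.cos(yaw)+Y*np.sin(yaw); by=-X*np.sin(yaw)+Y*np.cos(yaw)
for a in np.arange(.07,.115,.003):
    q=ok&(abs(by)<.05)&(bx>=a)&(bx<a+.003); print(round(a+.0015,4),np.median(Z[q]).round(3) if q.any() else None,end="; ")
im,d=robot.snapshot("top"); c=robot.camera_model("top"); W=cloud(d,c["intrinsics"],c["R"],c["t"]); o=np.load("top0.npz"); W0=cloud(o["d"],o["K"],o["R"],o["t"])
df=((abs(W[...,2]-W0[...,2])>.01)&(d>0)&(o["d"]>0)).astype(np.uint8); df=cv2.morphologyEx(df,cv2.MORPH_OPEN,np.ones((3,3),np.uint8)); N,_,st,ce=cv2.connectedComponentsWithStats(df); print()
for i in range(1,N): print("changed",st[i],ce[i].round())
h=cv2.cvtColor(cv2.absdiff(im,o["p"]),cv2.COLOR_BGR2GRAY)
n=cv2.morphologyEx((h>40).astype(np.uint8),cv2.MORPH_OPEN,np.ones((4,4),np.uint8)); N,_,st,ce=cv2.connectedComponentsWithStats(n); print([(st[i].tolist()) for i in range(1,N)])
E
```

```text
27.1833 [0.5225 0.3489 0.2744] [ 3.1356 -0.0081  1.8937] [0.4603, 0.2443, 1.5544, 0.0074, 1.3359, 0.1357]
knob 1447 [0.51972165 0.34592658 0.108     ]
0.0715 0.275; 0.0745 0.275; 0.0775 0.264; 0.0805 0.235; 0.0835 0.236; 0.0865 0.235; 0.0895 0.224; 0.0925 0.239; 0.0955 0.093; 0.0985 0.261; 0.1015 0.265; 0.1045 0.266; 0.1075 0.271; 0.1105 0.272; 0.1135 0.277; 
changed [    0   208   275   272 34949] [128. 379.]
changed [245 259  27  35 481] [258. 273.]
changed [271 270   3   6  18] [272. 272.]
changed [441 279  13  26 200] [447. 292.]
changed [455 279  20  27 273] [466. 291.]
changed [454 291   4   4  15] [455. 293.]
changed [459 292   4   3  12] [460. 293.]
changed [221 298   3   3   9] [222. 299.]
changed [202 304   3   3   9] [203. 305.]
changed [442 304   6   6  29] [444. 307.]
changed [285 418  40  29 644] [304. 432.]
changed [322 435  17  45 432] [330. 460.]
[[96, 209, 173, 271, 10380], [197, 241, 29, 59, 638], [232, 253, 24, 32, 523], [257, 260, 24, 31, 422], [203, 265, 4, 5, 20], [441, 280, 12, 20, 123], [460, 280, 7, 5, 30], [465, 287, 8, 4, 32], [467, 293, 7, 4, 28], [233, 296, 58, 41, 1250], [464, 298, 6, 4, 24], [442, 302, 10, 9, 44], [3, 320, 188, 160, 6286], [72, 329, 7, 4, 28], [294, 348, 7, 7, 41], [0, 356, 51, 75, 2067], [272, 377, 10, 15, 87], [251, 383, 31, 51, 942], [279, 394, 5, 4, 20], [280, 411, 4, 5, 20], [55, 417, 11, 12, 68], [39, 431, 17, 11, 123], [324, 458, 15, 19, 201]]
```

```bash
python3 -c "
from rig import robot
print(robot.sign_off())"
```

```text
the job is handed in; nothing more can be done
None
```

The job is handed in at about 27 s: the walnuts are in the box (four seen there, the cup measured empty, no spill found), the cup stands upright on the rack about 62 mm clear of the mug, and the lid is shut to its stop.

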